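# Load the swivel pail rack

### The arm

A 6-joint arm with a two-finger parallel gripper is mounted at the origin on the work surface. World frame = base frame: x ahead of the robot, y to its left, z up, the work surface at z = 0. Lengths are in m, angles in degrees, forces in N, time in s.
With the tool pointing down it reaches from about 0.35 to 0.775 m from the base axis. Payload 7.3 kg.
Tool frame: the origin (TCP) lies midway between the tips of the shut fingers; the grasp point (between the pads) lies 19 mm behind it (env.hold_point_z is the distance from the TCP to the grasp point, in m); z points along the fingers, y is the line along which they close (so a half turn about z gives the same grasp; the last joint's range is limited). The gripper opens to 92 mm and grips with 3 to 60 N. Pads are 19 mm wide; open, the fingers measure 130 mm over their backs; the gripper's body (75 mm by 190 mm) begins 47 mm behind the grasp point.
Start: joints at [-75.573, 19.595, 87.324, -0, 73.075, -8.365], TCP at [0.203, -0.484, 0.227] pointing down, gripper open.
Joint ranges: [-145.02, 145.02], [-44.19, 115.74], [2.07, 154.8], [-57.11, 237.11], [16.16, 152.29], [-177.93, 177.93]. Speed limits (degrees/s): [147.25, 147.25, 180, 180, 180, 180].

### API

Orientations are given as a 3x3 rotation matrix whose columns are the frame's x, y, z axes.
In Python, from workcell import readout, eyes, env, spotter gives the robot as it stands.
- The arm moves only by the tool servo_tool, never from a script. Its argument "series" is a list of rows, each an object of numbers: "dx", "dy", "dz": the shift along the tool's x, y, z each as a share of 500 mm, from -1 to 1; "wx", "wy", "wz": the turn, a rotation vector about the tool's x, y, z each as a share of 180 degrees, from -1 to 1; "claw": the opening, from 0 (shut) to 1 (fully open). A call has 1 to 8 rows; each row is the pose to reach, as a shift and turn from the pose commanded when the call began, along the tool's axes at that moment, turning the shorter way round; what a row does not reach only later rows make up. A row lasts 1/12 s, in which the tool goes at most 41.7 mm and 7.16 degrees, less where a joint would pass 70% of its speed; a pose out of reach is approached as far as the arm can. A call with a number of a shift or a turn outside -1 to 1 is refused whole. A call with a gripper value outside its range is refused whole. The fingers move at their own pace and stop on an object; "force" is the grip in N (left out, the last holds). Time passes only in rows, so rows that repeat a pose let the fingers close. It gives the time, the measured TCP pose, the force, the opening and the grip force at its end, in the units of the state.
- readout.sense(): the state, without advancing time (a new reading comes with each control period).
- eyes.read_camera(name): name is "scene" or "top"; returns a dict with "image" (420x560x3 uint8, red, green, blue), "K" (3x3 intrinsics, pixels), "D" ([k1, k2, p1, p2, k3] as OpenCV has them; the pictures are not rectified), "eye" and "attitude" of the camera in the world. Camera axes: x right, y down, z forward; pixel columns grow to the right and rows downward; lengths in m; the calibration is good to about 2 mm. A picture is of the moment at which its call begins. There is no depth.
- env.job_done(): hands the job in; it is judged then, once.
Trained networks look in a picture, given as the dict that the camera call returned (one of the last four; its "shot" number tells which), for a name from the list of things; names that differ only in an ending like _2 or _b are one class to them, and where a whole thing is asked for, a point or a joint stands for the part that bears it (a point fixed in the world has none). Each returns a list of dicts, best first, with "conf" (0 to 1); they miss things now and then, are a little off and sometimes report something else, mostly with a low value. They report only what shows in the picture. A call takes as long as a camera call. They do not tell look-alikes from the thing itself.
- spotter.find_in(picture, target): "extent" ([left, top, right, bottom] in pixels, round what is visible of it).
- spotter.pinpoint(picture, target): "at" ([column, row] in pixels: a listed point, or the origin of a listed thing).
The state is a dict: "time": time; "joints": joint angles; "qvel": joint speeds; "joint_efforts": joint torques, N m; "tcp_pos": TCP position; "ee_rot": TCP orientation; "ft_force": force on the tool from outside, world axes, zero at the start; "torque": the same for the moment, N m; "gripper_width": opening from 0.0 (shut) to 1.0 (fully open); "gripper_force": force on a finger pad.
Only numpy, scipy, OpenCV 4.12 (cv2) and the standard library are available. Lean on these libraries where they do the work, as an engineer would, in place of code of your own. Each camera call takes 0.05 s, during which the arm holds its last target. There are 200 camera calls.

### The job

Hang the deeper pail by its handle on the rack's hook that faces you and let go; then turn the rack anticlockwise (seen from above) to its stop, which brings the other, empty hook round to face you, and then hang the shallower pail by its handle on that hook. Let both pails hang still and upright with the rack at its stop, do not let either tip over, and leave everything else on the bench where it is.

Things in the scene. Friction and masses are not known exactly. Their poses are not given: they have to be found in the camera images.
- deep_pail: The deeper pail: open aluminium box, 60 mm along x, 50 mm along y, 70 mm high, about 170 g, with a rigid bail handle: two uprights (14 mm along x, outer faces at y = +-26 mm) and a level top bar along y (14 x 52 x 8 mm). Window 40 mm wide, 50 mm high from rim to bar; a hook enters it along x. Total height 128 mm. Origin: centre of underside. Can be gripped across the uprights (52 mm).
- deep_pail_bar (a point): Centre of the underside of the deep pail's top bar, 120 mm above the pail's origin; the bar is 8 mm thick above it. Axes as the pail.
- shallow_pail: The shallower pail: open aluminium box, 60 mm along x, 50 mm along y, 40 mm high, about 130 g, with a rigid bail handle: two uprights (14 mm along x, outer faces at y = +-26 mm) and a level top bar along y (14 x 52 x 8 mm). Window 40 mm wide, 50 mm high from rim to bar; a hook enters it along x. Total height 98 mm. Origin: centre of underside. Can be gripped across the uprights (52 mm).
- shallow_pail_bar (a point): Centre of the underside of the shallow pail's top bar, 90 mm above the pail's origin. Axes as the pail.
- rack_base: Fixed grey round foot of the swivel rack, 150 mm across, 16 mm high; origin on the turning axis at bench height. On it turns the rotor: a 120 mm disc (top at 26 mm), a 22 mm post with a 34 mm collar at 160 to 184 mm, two steel hooks 75 degrees apart and a T-handle on top.
- rack (a joint): Turn of the rack about its vertical post: grows anticlockwise seen from above, from 0 to the stop at 1.31 rad. It starts between 0 and 0.25 and stays where it is left (stiff, about 0.3 N m).
- hook_a (a point): Hook that points to the robot at the start: the point is the top of its level seat, 95 mm out from the post axis, 160 mm above the bench. An 8 mm round bar running straight out from the post (outward: from the post axis to this point): from 172 mm high at the collar down to the seat, level 81 to 109 mm out, then up to a tip 122 mm out and 175 mm high. Axes: the rotor's; hook_a lies along -x.
- hook_b (a point): The other hook, of the same shape and size; at the start it points to the robot's left and it comes round to face the robot when the rack is turned to its stop. The point is the top of its seat, as for hook_a. Outward direction: from the post's axis to this point.
- t_handle (a point): Centre of the black T-handle bar on top of the post, on the turning axis, 214 mm above the bench: 60 mm long, 14 mm wide, 24 mm high (202 to 226 mm). Axes are the rotor's; the bar lies level at -0.655 rad from the point's x axis. Grip it across its 14 mm from above and turn the wrist.
- pliers: Bystander: pliers lying flat, 130 mm long, 14 mm high; leave alone.
- spool: Bystander: empty white spool standing, 64 mm across, 50 mm high; leave alone.
- jar: Bystander: clear jar, 56 mm across, 75 mm high; leave alone.
- screwdriver: Bystander: screwdriver lying flat; leave alone.
- cup: Bystander: steel cup without handle, 64 mm across, 60 mm high; leave alone.
Things that resemble listed ones, but are neither listed nor needed, are in the scene too. What is shaped like the rack_base but orange is not meant. Leave any green look-alike of the deep_pail alone.

How it is judged:
By the outcome, as a careful person would: the job done as asked, in the order asked, and still so for the second after the job is handed in, with the robot touching nothing.
It also fails if it takes over 69 s, if anything falls off the work surface, if the arm or the gripper's body presses on something with over 40 N, if the wrist force passes 120 N, or if a joint passes its speed limit or range.

## Working session

There is one attempt and no reset: what is moved stays moved. The work goes in short steps, Python scripts to look and compute and a tool call to move; the robot and the scene stay as the last step left them, time stands still between calls to the robot, and variables do not carry over. Pictures are saved under pics/ and viewed, at most 10 in all, crops included, and the job is handed in when it is done.

Besides the shell and the picture viewer there is one more tool, called after "Emit:" as name(argument=value, ...), one argument or row to a line, values as JSON. servo_tool: Moves the arm, as the interface text tells. Its arguments: {"type":"object","properties":{"series":{"type":"array"},"force":{"type":"number"}},"required":["series"]}

```bash
mkdir -p pics; ls; cat > h.py <<'E'
import numpy as np, cv2
from workcell import readout, eyes, env, spotter
def ray(p,uv):
    n=cv2.undistortPoints(np.array([[uv]],float),np.array(p["K"]),np.array(p["D"],float))[0,0]
    d=np.array(p["attitude"])@np.array([n[0],n[1],1.]); return np.array(p["eye"],float),d/np.linalg.norm(d)
def onz(p,uv,z):
    e,d=ray(p,uv); return e+d*(z-e[2])/d[2]
def tri(rs):
    A=sum(np.eye(3)-np.outer(d,d) for e,d in rs); b=sum((np.eye(3)-np.outer(d,d))@e for e,d in rs)
    x=np.linalg.solve(A,b); return x,max(np.linalg.norm((np.eye(3)-np.outer(d,d))@(x-e)) for e,d in rs)
def proj(p,X):
    R=np.array(p["attitude"]).T; t=-R@np.array(p["eye"],float)
    return cv2.projectPoints(np.array(X,float).reshape(-1,1,3),cv2.Rodrigues(R)[0],t,np.array(p["K"]),np.array(p["D"],float))[0].reshape(-1,2)
def save(p,n): cv2.imwrite(f"pics/{n}.png",cv2.cvtColor(p["image"],cv2.COLOR_RGB2BGR))
E
python3 - <<'E'
from h import *
np.set_printoptions(precision=4,suppress=True)
P={n:eyes.read_camera(n) for n in("scene","top")}
for n,p in P.items(): save(p,n); print(n,np.array(p["eye"]),np.array(p["attitude"])[:,2])
big=np.hstack([P["scene"]["image"],P["top"]["image"]])
for t in "deep_pail deep_pail_bar shallow_pail shallow_pail_bar rack_base hook_a hook_b t_handle".split():
    for n,p in P.items():
        print(t,n,[(np.round(r["at"],1).tolist(),round(r["conf"],2)) for r in spotter.pinpoint(p,t)][:4])
print(readout.sense()); print(env.hold_point_z)
E
```

```text
pics
scene [1.6303 0.4391 0.8377] [-0.7993 -0.2944 -0.5238]
top [0.5075 0.0672 1.2147] [ 0.0598 -0.0157 -0.9981]
deep_pail scene [([191.3, 227.0], 0.65)]
deep_pail top [([401.3, 211.4], 0.89), ([411.9, 252.2], 0.8)]
deep_pail_bar scene [([187.1, 199.9], 0.89), ([197.0, 181.5], 0.68)]
deep_pail_bar top [([410.8, 251.9], 0.72), ([414.7, 213.0], 0.58)]
shallow_pail scene [([381.7, 249.9], 0.85)]
shallow_pail top [([179.5, 251.5], 0.95)]
shallow_pail_bar scene [([387.5, 224.6], 0.86)]
shallow_pail_bar top [([169.6, 254.6], 0.58)]
rack_base scene [([423.4, 286.2], 0.73), ([280.3, 252.6], 0.57), ([202.3, 211.5], 0.52)]
rack_base top [([285.0, 202.6], 0.88), ([130.2, 210.0], 0.57)]
hook_a scene [([318.0, 208.7], 0.91), ([440.2, 218.0], 0.74), ([295.5, 197.4], 0.73), ([468.8, 241.8], 0.57)]
hook_a top [([284.9, 234.1], 0.93), ([63.1, 210.6], 0.83), ([245.9, 206.6], 0.78), ([97.9, 242.2], 0.71)]
hook_b scene [([318.0, 208.7], 0.91), ([440.2, 218.0], 0.74), ([295.5, 197.4], 0.73), ([468.8, 241.8], 0.57)]
hook_b top [([284.9, 234.1], 0.93), ([63.1, 210.6], 0.83), ([245.9, 206.6], 0.78), ([97.9, 242.2], 0.71)]
t_handle scene [([436.2, 218.5], 0.97), ([283.9, 192.9], 0.95)]
t_handle top [([96.9, 205.3], 0.71), ([284.8, 194.5], 0.6), ([265.4, 266.8], 0.53)]
{'time': 0.9, 'joints': array([-75.5728,  19.5948,  87.3242,  -0.0004,  73.0762,  -8.3651]), 'qvel': array([ 0.0774,  0.1483, -0.0364,  0.0127, -0.0295, -0.011 ]), 'joint_efforts': array([ -0.0008, -43.1125, -24.4475,   0.0719,   0.0483,   0.    ]), 'tcp_pos': array([ 0.2034, -0.484 ,  0.2267]), 'ee_rot': array([[ 0.9219,  0.3874,  0.    ],
       [ 0.3874, -0.9219, -0.0001],
       [-0.    ,  0.0001, -1.    ]]), 'ft_force': array([-0.9322,  0.2249,  0.1822]), 'torque': array([ 0.0317, -0.0469,  0.0082]), 'gripper_force': 0.0, 'gripper_width': 0.9991900722796254}
0.0188
```

View pics/scene.png

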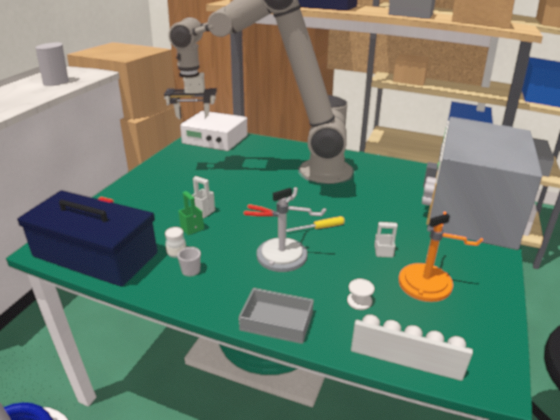

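View pics/top.png

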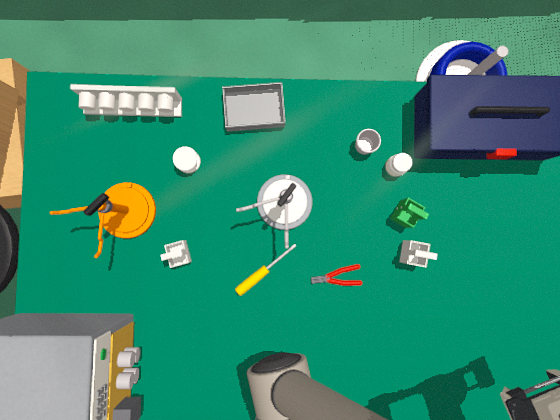

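Candidates. Deep pail: grey at top (414,253) / scene (204,196), against the green look-alike at top (410,212) / scene (190,215), so I take the grey one. Shallow pail: only top (177,254) / scene (385,240). Rack: grey at top (285,200) / scene (282,250), against the orange one at top (127,210), so I take the grey one. I'll check these in one close crop mosaic.

```bash
python3 - <<'E'
from h import *
s=cv2.imread("pics/scene.png"); t=cv2.imread("pics/top.png")
def c(im,x,y,w=66,h=50): return cv2.resize(im[y-h//2:y+h//2,x-w//2:x+w//2],(396,300),interpolation=cv2.INTER_CUBIC)
c2=lambda im,x,y:c(im,x,y,132,100)
cv2.imwrite("pics/mos.png",np.vstack([np.hstack([c(t,414,252),c(s,203,198)]),np.hstack([c(t,177,254),c(s,385,240)])]))
cv2.imwrite("pics/mos2.png",np.hstack([c2(t,275,210),c2(s,290,230)]))
E
```

```text
(no output)
```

View pics/mos.png

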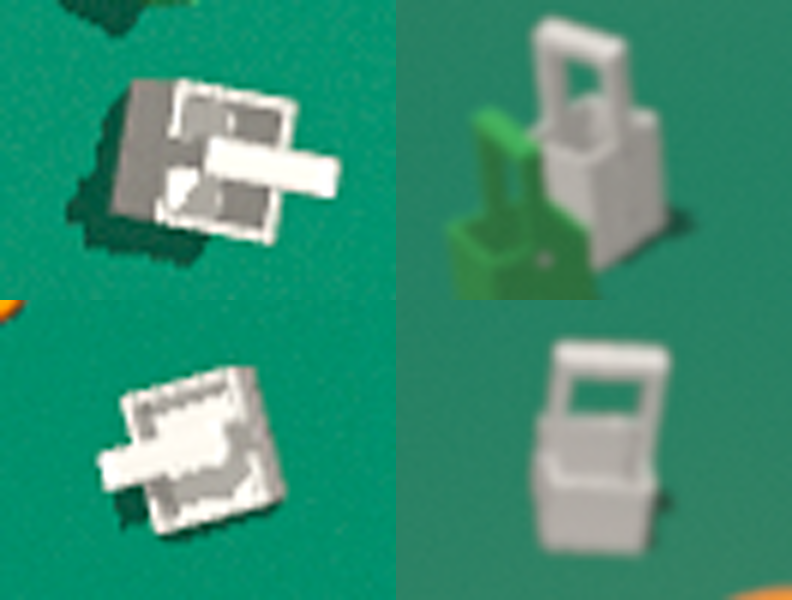

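View pics/mos2.png

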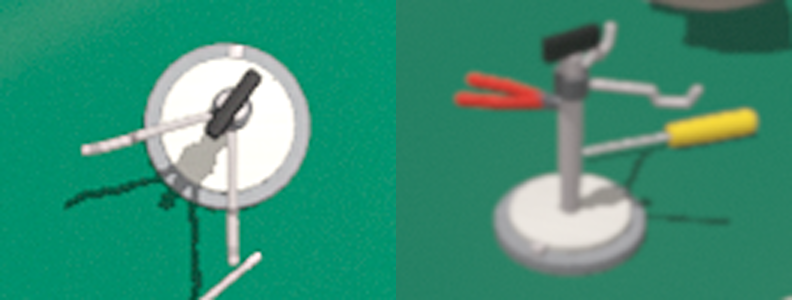

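The crops confirm the choices. The grey deep pail has its bar running near image-horizontal at top (426,255), and the green one is a separate look-alike. The shallow pail's bar is at top (170,253). On the grey rack, hook_a points to the robot with its tip at top (287,247), hook_b points left with its tip at (237,210), and the T-handle centre is about (287,194).

```bash
cat > fit.py <<'E'
from h import *
from scipy.optimize import least_squares
np.set_printoptions(precision=4,suppress=True)
P={n:eyes.read_camera(n) for n in("scene","top")}
def full(pts,off,k): return (np.array(pts,float)+.5)/k-.5+np.array(off)
def fit(T,toff,S,soff,x0,k=6):
    mt=[m for m,_ in T]; ms=[m for m,_ in S]
    ut=full([u for _,u in T],toff,k); us=full([u for _,u in S],soff,k)
    W=lambda m,q:(np.c_[np.cos(q[3])*np.array(m)[:,0]-np.sin(q[3])*np.array(m)[:,1],np.sin(q[3])*np.array(m)[:,0]+np.cos(q[3])*np.array(m)[:,1],np.array(m)[:,2]]+q[:3])
    f=lambda q:np.r_[(proj(P["top"],W(mt,q))-ut).ravel(),(proj(P["scene"],W(ms,q))-us).ravel()]
    r=least_squares(f,x0,loss="soft_l1"); print(r.x, np.degrees(r.x[3])); print(f(r.x).reshape(-1,2).round(1).tolist()); return r.x
def M(sx,sy,k,h): 
    return {"b":(sx*.007,sy*.026,h+.058),"r":(sx*.03,sy*.025,h),"o":(sx*.03,sy*.025,0)}[k]
E
python3 - <<'E'
from fit import *
h=.07
d=fit([(M(1,1,"b",h),(208,135)),(M(1,-1,"b",h),(341,157)),(M(-1,-1,"b",h),(335,197)),(M(-1,1,"b",h),(205,173)),
 (M(1,1,"r",h),(178,80)),(M(1,-1,"r",h),(300,100)),(M(-1,-1,"r",h),(272,243)),(M(-1,1,"r",h),(158,217)),(M(1,1,"o",h),(130,80)),(M(-1,1,"o",h),(110,215))],(381,227),
 [(M(1,1,"o",h),(204,268)),(M(-1,1,"o",h),(271,220)),(M(-1,1,"r",h),(264,115)),(M(1,1,"r",h),(201,160))],(170,173),[.45,-.3,0,-.15])
h=.04
s=fit([(M(1,1,"b",h),(98,155)),(M(-1,1,"b",h),(107,190)),(M(1,1,"r",h),(122,100)),(M(1,-1,"r",h),(235,68)),(M(-1,1,"r",h),(158,233)),(M(1,-1,"o",h),(258,70)),(M(-1,-1,"o",h),(285,195))],(144,229),
 [(M(1,-1,"o",h),(149,250)),(M(1,1,"o",h),(249,253)),(M(1,1,"r",h),(259,187)),(M(-1,-1,"b",h),(160,45)),(M(-1,1,"b",h),(271,48))],(352,215),[.45,.3,0,.15])
t=P["top"]; o=(209,160)
g=lambda u,z:onz(t,full([u],o,3)[0],z)
ax=g((228,125.5),.012); print("foot",ax,"T ends",g((256,74),.226),g((212,131),.226),"mid",(g((256,74),.226)+g((212,131),.226))/2)
for n,u in(("a",(234,262)),("b",(83,150))):
    v=g(u,.175)-ax; print(n,v,np.degrees(np.arctan2(v[1],v[0])),np.hypot(v[0],v[1]))
sc=P["scene"]
for n,a,b in(("T",(436.2,218.5),(96.9,205.3)),("T2",(283.9,192.9),(284.8,194.5)),("ha",(318,208.7),(284.9,234.1)),("hb",(295.5,197.4),(245.9,206.6)),("base",(280.3,252.6),(285,202.6)),("dbar",(197,181.5),(410.8,251.9)),("sbar",(387.5,224.6),(169.6,254.6))):
    print(n,tri([ray(sc,a),ray(t,b)]))
E
```

```text
[ 0.4724 -0.3007  0.0035 -0.1559] -8.93458003396627
[[0.4, 0.5], [-0.6, 0.5], [-0.4, -0.4], [-0.0, -0.1], [-0.1, 0.2], [-1.1, 0.3], [0.1, -0.4], [-0.3, 0.6], [0.1, 0.1], [0.0, -0.6], [-0.2, -0.3], [-0.6, -0.2], [-0.8, -0.2], [-1.4, -0.1]]
[0.461  0.3244 0.     0.293 ] 16.789121488795992
[[-0.1, 0.3], [-0.1, -0.0], [-0.3, 0.0], [-0.5, 0.1], [-0.3, 0.1], [-1.3, -0.3], [0.1, 0.2], [-0.5, -0.4], [-0.8, -0.1], [-0.6, 0.2], [0.1, 0.1], [-1.2, 0.5]]
foot [0.605  0.0415 0.012 ] T ends [0.6266 0.0258 0.226 ] [0.5834 0.0579 0.226 ] mid [0.605  0.0418 0.226 ]
a [-0.1196 -0.0028  0.163 ] -178.67012518231908 0.11962556642643503
b [-0.0343  0.1163  0.163 ] 106.42402663135272 0.12123589136818194
T (array([0.5732, 0.4602, 0.2168]), np.float64(0.002217467170411214))
T2 (array([0.6037, 0.0469, 0.2184]), np.float64(0.00111195338202674))
ha (array([0.5057, 0.0797, 0.1236]), np.float64(0.03890141951382948))
hb (array([0.586 , 0.1064, 0.2082]), np.float64(0.02872474180220597))
base (array([0.6025, 0.0396, 0.0106]), np.float64(0.000991902556801913))
dbar (array([ 0.4849, -0.2845,  0.1243]), np.float64(0.018785764341782727))
sbar (array([0.4611, 0.3266, 0.0962]), np.float64(0.0011009920227143157))
```

Fits agree between the views: deep pail at (0.472, -0.301) with yaw -8.9°, shallow pail at (0.461, 0.324) with yaw 16.8°. The rack axis is (0.605, 0.0415) and the rack angle about 0.02 rad, with heights matching. First I move over the deep pail.

Emit:
servo_tool(
  series=[
    {"dx": 0.637, "dy": -0.13, "dz": 0, "wz": 0.176, "claw": 1},
    {"dx": 0.637, "dy": -0.13, "dz": 0, "wz": 0.176, "claw": 1},
    {"dx": 0.637, "dy": -0.13, "dz": 0, "wz": 0.176, "claw": 1},
    {"dx": 0.637, "dy": -0.13, "dz": 0, "wz": 0.176, "claw": 1},
    {"dx": 0.637, "dy": -0.13, "dz": 0, "wz": 0.176, "claw": 1},
    {"dx": 0.637, "dy": -0.13, "dz": 0, "wz": 0.176, "claw": 1},
    {"dx": 0.637, "dy": -0.13, "dz": 0, "wz": 0.176, "claw": 1},
    {"dx": 0.637, "dy": -0.13, "dz": 0, "wz": 0.176, "claw": 1},
  ],
)

```text
schema error: expected keys dx, dy, dz, wx, wy, wz, claw
```

Emit:
servo_tool(
  series=[
    {"dx": 0, "dy": 0, "dz": 0, "claw": 1},
    {"dx": 0, "dy": 0, "dz": 0, "claw": 1},
    {"dx": 0, "dy": 0, "dz": 0, "claw": 1},
  ],
)

```text
schema error: expected keys dx, dy, dz, wx, wy, wz, claw
```

```bash
cat >> h.py <<'E'
def plan(x,y,z,ty):
    "shares to go to TCP (x,y,z), tool down with y axis at ty degrees"
    from scipy.spatial.transform import Rotation as Ro
    s=readout.sense(); R=s["ee_rot"]; a=np.radians(ty); Y=np.array([np.cos(a),np.sin(a),0]); Z=np.array([0,0,-1.])
    T=np.c_[np.cross(Y,Z),Y,Z]; w=np.degrees(Ro.from_matrix(R.T@T).as_rotvec())/180
    print("shift",(R.T@(np.array([x,y,z])-s["tcp_pos"])/.5).round(4),"turn",w.round(4))
def st():
    s=readout.sense(); print("t",s["time"],"tcp",s["tcp_pos"].round(4),"ty",np.degrees(np.arctan2(s["ee_rot"][1,1],s["ee_rot"][0,1])).round(2),"zz",s["ee_rot"][:,2].round(4),"F",s["ft_force"].round(1),"M",s["torque"].round(2),"w",round(s["gripper_width"]*92,1),"g",round(s["gripper_force"],1),"j",s["joints"].round(1))
E
python3 - <<'E'
from h import *
st(); plan(.472,-.3007,.0865,-98.9)
t=eyes.read_camera("top"); s=eyes.read_camera("scene")
print(proj(s,[[.605-.095,.0393,.16],[.605-.0246,.0415+.0917,.16]]),proj(t,[[.605-.095,.0393,.16],[.605-.0246,.0415+.0917,.16]]))
E
```

```text
t 1.0 tcp [ 0.2034 -0.484   0.2268] ty -67.21 zz [ 0.e+00 -1.e-04 -1.e+00] F [ 0.   0.1 -0.2] M [-0.04 -0.05 -0.01] w 91.9 g 0.0 j [-75.6  19.6  87.3   0.   73.1  -8.4]
shift [ 0.6373 -0.1299  0.2805] turn [ 0.     -0.      0.1761]
[[292.29581762 195.18414132]
 [314.9651731  213.0124387 ]] [[286.39993134 236.46379712]
 [247.33128312 206.18070827]]
```

Emit:
servo_tool(
  series=[
    {"dx": 0.637, "dy": -0.13, "dz": 0, "wx": 0, "wy": 0, "wz": 0.176, "claw": 1},
    {"dx": 0.637, "dy": -0.13, "dz": 0, "wx": 0, "wy": 0, "wz": 0.176, "claw": 1},
    {"dx": 0.637, "dy": -0.13, "dz": 0, "wx": 0, "wy": 0, "wz": 0.176, "claw": 1},
    {"dx": 0.637, "dy": -0.13, "dz": 0, "wx": 0, "wy": 0, "wz": 0.176, "claw": 1},
    {"dx": 0.637, "dy": -0.13, "dz": 0, "wx": 0, "wy": 0, "wz": 0.176, "claw": 1},
    {"dx": 0.637, "dy": -0.13, "dz": 0, "wx": 0, "wy": 0, "wz": 0.176, "claw": 1},
    {"dx": 0.637, "dy": -0.13, "dz": 0, "wx": 0, "wy": 0, "wz": 0.176, "claw": 1},
    {"dx": 0.637, "dy": -0.13, "dz": 0, "wx": 0, "wy": 0, "wz": 0.176, "claw": 1},
  ],
)

```text
time: 1.77
tcp_pos: [0.4654, -0.3047, 0.2269]
ee_rot: [[0.988, -0.155, 0.0], [-0.155, -0.988, -0.0], [0.0, 0.0, -1.0]]
ft_force: [0.2, -0.9, -0.3]
gripper_width: 0.998
gripper_force: 0.0
```

Emit:
servo_tool(
  series=[
    {"dx": 0, "dy": 0, "dz": 0, "wx": 0, "wy": 0, "wz": 0, "claw": 1},
    {"dx": 0, "dy": 0, "dz": 0, "wx": 0, "wy": 0, "wz": 0, "claw": 1},
    {"dx": 0, "dy": 0, "dz": 0, "wx": 0, "wy": 0, "wz": 0, "claw": 1},
  ],
)

```text
time: 2.02
tcp_pos: [0.4636, -0.3062, 0.2265]
ee_rot: [[0.988, -0.154, -0.001], [-0.154, -0.988, -0.0], [-0.001, 0.0, -1.0]]
ft_force: [0.1, -0.2, -0.7]
gripper_width: 0.999
gripper_force: 0.0
```

```bash
python3 - <<'E'
from h import *
st(); plan(.472,-.3007,.0865,-98.9)
E
```

```text
t 2.0167 tcp [ 0.4636 -0.3062  0.2265] ty -98.84 zz [-8.e-04 -1.e-04 -1.e+00] F [ 0.1 -0.2 -0.7] M [ 0.04  0.04 -0.01] w 91.9 g 0.0 j [-41.3  22.8  82.4  -0.   74.8  57.5]
shift [ 0.0152 -0.0136  0.28  ] turn [0.0001 0.0002 0.0003]
```

Emit:
servo_tool(
  series=[
    {"dx": 0.0152, "dy": -0.0136, "dz": 0.06, "wx": 0, "wy": 0, "wz": 0, "claw": 1},
    {"dx": 0.0152, "dy": -0.0136, "dz": 0.12, "wx": 0, "wy": 0, "wz": 0, "claw": 1},
    {"dx": 0.0152, "dy": -0.0136, "dz": 0.18, "wx": 0, "wy": 0, "wz": 0, "claw": 1},
    {"dx": 0.0152, "dy": -0.0136, "dz": 0.24, "wx": 0, "wy": 0, "wz": 0, "claw": 1},
    {"dx": 0.0152, "dy": -0.0136, "dz": 0.28, "wx": 0, "wy": 0, "wz": 0, "claw": 1},
    {"dx": 0.0152, "dy": -0.0136, "dz": 0.28, "wx": 0, "wy": 0, "wz": 0, "claw": 1},
  ],
)

```text
time: 2.52
tcp_pos: [0.4688, -0.3003, 0.0827]
ee_rot: [[0.988, -0.157, -0.007], [-0.157, -0.988, 0.005], [-0.007, -0.004, -1.0]]
ft_force: [-0.9, 0.3, -0.4]
gripper_width: 1.001
gripper_force: 0.0
```

Emit:
servo_tool(
  force=15,
  series=[
    {"dx": 0, "dy": 0, "dz": 0, "wx": 0, "wy": 0, "wz": 0, "claw": 0.5},
    {"dx": 0, "dy": 0, "dz": 0, "wx": 0, "wy": 0, "wz": 0, "claw": 0.5},
    {"dx": 0, "dy": 0, "dz": 0, "wx": 0, "wy": 0, "wz": 0, "claw": 0.5},
    {"dx": 0, "dy": 0, "dz": 0, "wx": 0, "wy": 0, "wz": 0, "claw": 0.5},
    {"dx": 0, "dy": 0, "dz": 0, "wx": 0, "wy": 0, "wz": 0, "claw": 0.5},
  ],
)

```text
time: 2.93
tcp_pos: [0.4729, -0.3012, 0.088]
ee_rot: [[0.988, -0.155, 0.002], [-0.155, -0.988, -0.002], [0.002, 0.001, -1.0]]
ft_force: [0.1, -1.0, 0.8]
gripper_width: 0.686
gripper_force: 0.0
```

```bash
python3 - <<'E'
from h import *
st()
E
```

```text
t 2.9333 tcp [ 0.4729 -0.3012  0.088 ] ty -98.89 zz [ 0.0018 -0.0016 -1.    ] F [ 0.1 -1.   0.8] M [0.03 0.02 0.  ] w 63.1 g 0.0 j [-40.3  31.4  92.1  -0.   56.3  58.6]
```

Emit:
servo_tool(
  force=25,
  series=[
    {"dx": 0, "dy": 0, "dz": 0, "wx": 0, "wy": 0, "wz": 0, "claw": 0.3},
    {"dx": 0, "dy": 0, "dz": 0, "wx": 0, "wy": 0, "wz": 0, "claw": 0.3},
    {"dx": 0, "dy": 0, "dz": 0, "wx": 0, "wy": 0, "wz": 0, "claw": 0.3},
    {"dx": 0, "dy": 0, "dz": 0, "wx": 0, "wy": 0, "wz": 0, "claw": 0.3},
    {"dx": 0, "dy": 0, "dz": 0, "wx": 0, "wy": 0, "wz": 0, "claw": 0.3},
  ],
)

```text
time: 3.35
tcp_pos: [0.4727, -0.3008, 0.0872]
ee_rot: [[0.988, -0.154, 0.001], [-0.154, -0.988, -0.001], [0.001, 0.001, -1.0]]
ft_force: [-1.0, 0.9, 5.7]
gripper_width: 0.566
gripper_force: 25.0
```

Emit:
servo_tool(
  series=[
    {"dx": 0, "dy": 0, "dz": -0.02, "wx": 0, "wy": 0, "wz": 0, "claw": 0.3},
    {"dx": 0, "dy": 0, "dz": -0.06, "wx": 0, "wy": 0, "wz": 0, "claw": 0.3},
    {"dx": 0, "dy": 0, "dz": -0.1, "wx": 0, "wy": 0, "wz": 0, "claw": 0.3},
    {"dx": 0, "dy": 0, "dz": -0.14, "wx": 0, "wy": 0, "wz": 0, "claw": 0.3},
    {"dx": 0, "dy": 0, "dz": -0.16, "wx": 0, "wy": 0, "wz": 0, "claw": 0.3},
    {"dx": 0, "dy": 0, "dz": -0.16, "wx": 0, "wy": 0, "wz": 0, "claw": 0.3},
    {"dx": 0, "dy": 0, "dz": -0.16, "wx": 0, "wy": 0, "wz": 0, "claw": 0.3},
  ],
)

```text
time: 3.93
tcp_pos: [0.4724, -0.3005, 0.1665]
ee_rot: [[0.988, -0.154, 0.0], [-0.154, -0.988, -0.0], [0.0, 0.0, -1.0]]
ft_force: [0.1, -0.6, -2.2]
gripper_width: 0.562
gripper_force: 25.0
```

```bash
python3 - <<'E'
from h import *
st()
plan(.40,.035,.168,-88.7)
s,t=eyes.read_camera("scene"),eyes.read_camera("top")
for n in ("hook_a","t_handle","deep_pail_bar"):
  print(n,[[(np.round(r["at"],1).tolist(),round(r["conf"],2)) for r in spotter.pinpoint(p,n)][:4] for p in (s,t)])
print(proj(s,[[.472,-.301,.2]]),proj(t,[[.472,-.301,.2]]),tri([ray(s,(295.5,197.4)),ray(t,(284.9,234.1))]),tri([ray(s,(318,208.7)),ray(t,(245.9,206.6))]))
m=np.hstack([cv2.resize(p["image"][y-60:y+60,x-80:x+80],(400,300)) for p,x,y in ((s,200,180),(t,420,260))])
cv2.imwrite("pics/lift.png",m[:,:,::-1])
E
```

```text
t 3.9333 tcp [ 0.4724 -0.3005  0.1665] ty -98.88 zz [ 0. -0. -1.] F [ 0.1 -0.6 -2.2] M [ 0.12  0.02 -0.04] w 51.7 g 25.0 j [-40.3  26.3  86.9  -0.   66.8  58.6]
shift [-0.2466 -0.6406 -0.003 ] turn [ 0.     -0.     -0.0566]
hook_a [[([439.7, 216.0], 0.93), ([317.4, 209.8], 0.9), ([469.3, 242.3], 0.69), ([293.7, 198.5], 0.59)], [([97.4, 244.0], 0.82), ([64.8, 210.6], 0.81), ([244.4, 207.8], 0.78), ([283.3, 236.4], 0.55)]]
t_handle [[([284.7, 192.9], 0.98), ([438.7, 215.9], 0.74), ([174.5, 252.4], 0.41)], [([285.2, 193.2], 0.86), ([94.4, 205.0], 0.63)]]
deep_pail_bar [[([198.9, 158.2], 0.64)], [([414.2, 212.1], 0.93), ([246.0, 207.3], 0.59)]]
[[198.41257265 159.47202929]] [[436.20884195 255.61221194]] (array([0.51426798, 0.04676098, 0.15653931]), np.float64(0.004110155191140104)) (array([0.57769114, 0.13799393, 0.1737757 ]), np.float64(0.00243166220754497))
```

View pics/lift.png

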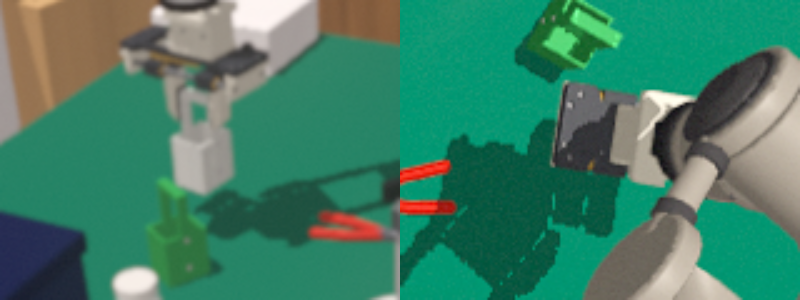

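The pail is held upright, clear of the green one (scene about (203,160)). Now I carry it to a standoff in front of hook_a.

Emit:
servo_tool(
  series=[
    {"dx": -0.013, "dy": -0.04, "dz": 0, "wx": 0, "wy": 0, "wz": -0.005, "claw": 0.3},
    {"dx": -0.038, "dy": -0.115, "dz": 0, "wx": 0, "wy": 0, "wz": -0.012, "claw": 0.3},
    {"dx": -0.063, "dy": -0.19, "dz": 0, "wx": 0, "wy": 0, "wz": -0.02, "claw": 0.3},
    {"dx": -0.088, "dy": -0.265, "dz": 0.005, "wx": 0, "wy": 0, "wz": -0.028, "claw": 0.3},
    {"dx": -0.113, "dy": -0.34, "dz": 0.01, "wx": 0, "wy": 0, "wz": -0.035, "claw": 0.3},
    {"dx": -0.138, "dy": -0.415, "dz": 0.015, "wx": 0, "wy": 0, "wz": -0.042, "claw": 0.3},
    {"dx": -0.163, "dy": -0.49, "dz": 0.02, "wx": 0, "wy": 0, "wz": -0.05, "claw": 0.3},
    {"dx": -0.188, "dy": -0.565, "dz": 0.025, "wx": 0, "wy": 0, "wz": -0.0566, "claw": 0.3},
  ],
)

```text
time: 5.0
tcp_pos: [0.4226, -0.0054, 0.1542]
ee_rot: [[1.0, 0.023, 0.001], [0.023, -1.0, -0.0], [0.001, 0.0, -1.0]]
ft_force: [-0.2, 0.4, -1.9]
gripper_width: 0.565
gripper_force: 25.0
```

Emit:
servo_tool(
  series=[
    {"dx": -0.025, "dy": -0.06, "dz": 0, "wx": 0, "wy": 0, "wz": 0, "claw": 0.3},
    {"dx": -0.025, "dy": -0.09, "dz": 0, "wx": 0, "wy": 0, "wz": 0, "claw": 0.3},
    {"dx": -0.025, "dy": -0.09, "dz": 0, "wx": 0, "wy": 0, "wz": 0, "claw": 0.3},
    {"dx": -0.025, "dy": -0.09, "dz": 0, "wx": 0, "wy": 0, "wz": 0, "claw": 0.3},
  ],
)

```text
time: 5.33
tcp_pos: [0.4099, 0.0381, 0.1544]
ee_rot: [[1.0, 0.025, 0.001], [0.025, -1.0, -0.0], [0.001, 0.0, -1.0]]
ft_force: [0.2, -1.1, -1.6]
gripper_width: 0.564
gripper_force: 25.0
```

```bash
python3 - <<'E'
from h import *
st()
plan(.510,.041,.154,-88.7)
s,t=eyes.read_camera("scene"),eyes.read_camera("top")
m=np.hstack([cv2.resize(p["image"][y-60:y+60,x-80:x+80],(400,300),interpolation=2) for p,x,y in ((s,290,180),(t,280,240))])
cv2.imwrite("pics/pre.png",m[:,:,::-1])
E
```

```text
t 5.3333 tcp [0.4099 0.0381 0.1544] ty -88.56 zz [ 8.e-04 -5.e-04 -1.e+00] F [ 0.2 -1.1 -1.6] M [-0.04  0.   -0.04] w 51.9 g 25.0 j [ -5.4  12.6 110.2  -0.   57.2  83.2]
shift [ 0.2002 -0.0008  0.0009] turn [ 0.0002 -0.0003  0.0008]
```

View pics/pre.png

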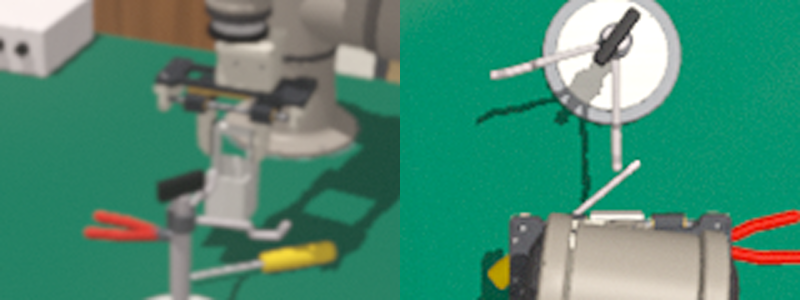

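The pail sits centred on hook_a: hook tip at crop (616,165), pail edge centre about (617,215). Moving in along x.

Emit:
servo_tool(
  series=[
    {"dx": 0.03, "dy": 0, "dz": 0, "wx": 0, "wy": 0, "wz": 0, "claw": 0.3},
    {"dx": 0.07, "dy": 0, "dz": 0, "wx": 0, "wy": 0, "wz": 0, "claw": 0.3},
    {"dx": 0.11, "dy": 0, "dz": 0, "wx": 0, "wy": 0, "wz": 0, "claw": 0.3},
    {"dx": 0.15, "dy": 0, "dz": 0, "wx": 0, "wy": 0, "wz": 0, "claw": 0.3},
    {"dx": 0.18, "dy": 0, "dz": 0, "wx": 0, "wy": 0, "wz": 0, "claw": 0.3},
    {"dx": 0.2, "dy": 0, "dz": 0, "wx": 0, "wy": 0, "wz": 0, "claw": 0.3},
    {"dx": 0.2, "dy": 0, "dz": 0, "wx": 0, "wy": 0, "wz": 0, "claw": 0.3},
    {"dx": 0.2, "dy": 0, "dz": 0, "wx": 0, "wy": 0, "wz": 0, "claw": 0.3},
  ],
)

```text
time: 6.1
tcp_pos: [0.5097, 0.0388, 0.1536]
ee_rot: [[1.0, 0.021, -0.001], [0.021, -1.0, -0.0], [-0.001, 0.0, -1.0]]
ft_force: [-0.3, 1.0, -1.7]
gripper_width: 0.563
gripper_force: 25.0
```

```bash
python3 - <<'E'
from h import *
st()
plan(.510,.041,.128,-88.7)
s=eyes.read_camera("scene")
cv2.imwrite("pics/in.png",cv2.resize(s["image"][130:250,210:370],(800,600),interpolation=2)[:,:,::-1])
E
```

```text
t 6.1 tcp [0.5097 0.0388 0.1536] ty -88.8 zz [-1.1e-03 -2.0e-04 -1.0e+00] F [-0.3  1.  -1.7] M [ 0.04  0.05 -0.01] w 51.8 g 25.0 j [-4.2 22.4 95.7 -0.  62.1 84.6]
shift [ 0.0008 -0.0045  0.0513] turn [ 0.      0.0004 -0.0005]
```

View pics/in.png

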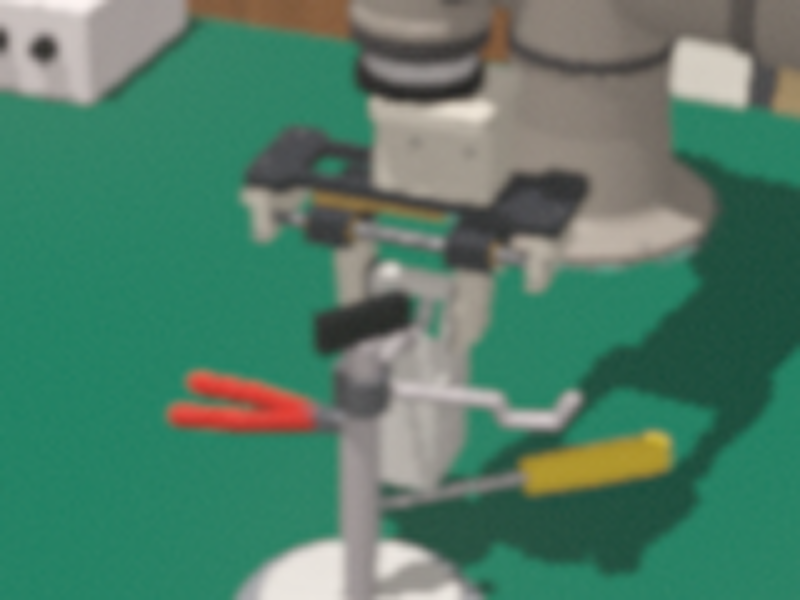

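```bash
python3 - <<'E'
from h import *
s=eyes.read_camera("scene")
X=[[.5097,.0388-.026,.187],[.5097,.0388+.026,.187],[.5097,.0388-.02,.187],[.5097,.0388+.02,.187],[.5097,.0388,.191],[.5097,.0388-.02,.137],[.5097,.0388+.02,.137],[.483,.0388,.175],[.51,.0393,.156],[.605,.0415,.214]]
for n,q in zip("barL barR winL winR barC rimL rimR tip seat T".split(),(proj(s,X)-[210,130])*5): print(n,q.round(0))
cv2.imwrite("pics/in2.png",cv2.resize(s["image"][175:235,260:340],(800,600),interpolation=2)[:,:,::-1])
E
```

```text
barL [371. 278.]
barR [453. 294.]
winL [380. 280.]
winR [444. 292.]
barC [412. 280.]
rimL [379. 352.]
rimR [441. 365.]
tip [427. 284.]
seat [411. 332.]
T [357. 321.]
```

View pics/in2.png

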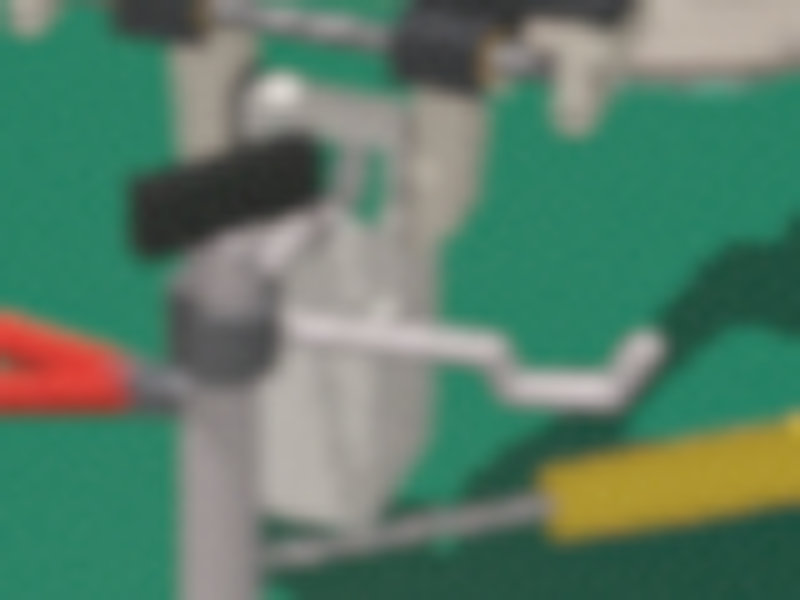

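Projections of seat (322,214) and tip (354,118) in this crop match the hook seen through the window, and contact force is nil. Lowering now.

Emit:
servo_tool(
  series=[
    {"dx": 0, "dy": -0.002, "dz": 0.02, "wx": 0, "wy": 0, "wz": 0, "claw": 0.3},
    {"dx": 0, "dy": -0.002, "dz": 0.035, "wx": 0, "wy": 0, "wz": 0, "claw": 0.3},
    {"dx": 0, "dy": -0.002, "dz": 0.042, "wx": 0, "wy": 0, "wz": 0, "claw": 0.3},
    {"dx": 0, "dy": -0.002, "dz": 0.046, "wx": 0, "wy": 0, "wz": 0, "claw": 0.3},
    {"dx": 0, "dy": -0.002, "dz": 0.048, "wx": 0, "wy": 0, "wz": 0, "claw": 0.3},
    {"dx": 0, "dy": -0.002, "dz": 0.048, "wx": 0, "wy": 0, "wz": 0, "claw": 0.3},
    {"dx": 0, "dy": -0.002, "dz": 0.048, "wx": 0, "wy": 0, "wz": 0, "claw": 0.3},
  ],
)

```text
time: 6.78
tcp_pos: [0.5098, 0.041, 0.1303]
ee_rot: [[1.0, 0.023, 0.0], [0.023, -1.0, -0.0], [0.0, 0.0, -1.0]]
ft_force: [0.5, -0.5, -2.1]
gripper_width: 0.564
gripper_force: 25.0
```

Emit:
servo_tool(
  series=[
    {"dx": 0, "dy": 0, "dz": 0.004, "wx": 0, "wy": 0, "wz": 0, "claw": 0.3},
    {"dx": 0, "dy": 0, "dz": 0.004, "wx": 0, "wy": 0, "wz": 0, "claw": 0.3},
    {"dx": 0, "dy": 0, "dz": 0.004, "wx": 0, "wy": 0, "wz": 0, "claw": 0.3},
  ],
)

```text
time: 7.03
tcp_pos: [0.5097, 0.041, 0.1282]
ee_rot: [[1.0, 0.023, 0.0], [0.023, -1.0, -0.0], [0.0, 0.0, -1.0]]
ft_force: [0.2, -0.1, -1.4]
gripper_width: 0.57
gripper_force: 25.0
```

Emit:
servo_tool(
  series=[
    {"dx": 0, "dy": 0, "dz": 0.002, "wx": 0, "wy": 0, "wz": 0, "claw": 0.3},
    {"dx": 0, "dy": 0, "dz": 0.004, "wx": 0, "wy": 0, "wz": 0, "claw": 0.3},
    {"dx": 0, "dy": 0, "dz": 0.004, "wx": 0, "wy": 0, "wz": 0, "claw": 0.3},
  ],
)

```text
time: 7.28
tcp_pos: [0.5099, 0.041, 0.1269]
ee_rot: [[1.0, 0.023, 0.001], [0.023, -1.0, -0.0], [0.001, 0.0, -1.0]]
ft_force: [-1.8, 0.8, 5.0]
gripper_width: 0.565
gripper_force: 25.0
```

Emit:
servo_tool(
  series=[
    {"dx": 0, "dy": 0, "dz": 0.002, "wx": 0, "wy": 0, "wz": 0, "claw": 0.3},
    {"dx": 0, "dy": 0, "dz": 0.002, "wx": 0, "wy": 0, "wz": 0, "claw": 0.3},
    {"dx": 0, "dy": 0, "dz": 0.002, "wx": 0, "wy": 0, "wz": 0, "claw": 0.3},
  ],
)

```text
time: 7.53
tcp_pos: [0.51, 0.041, 0.1268]
ee_rot: [[1.0, 0.023, 0.002], [0.023, -1.0, -0.0], [0.002, 0.0, -1.0]]
ft_force: [-3.5, -0.0, 11.6]
gripper_width: 0.567
gripper_force: 25.0
```

Seated at the predicted height. Easing off the preload, then opening.

Emit:
servo_tool(
  series=[
    {"dx": 0, "dy": 0, "dz": -0.003, "wx": 0, "wy": 0, "wz": 0, "claw": 0.3},
    {"dx": 0, "dy": 0, "dz": -0.003, "wx": 0, "wy": 0, "wz": 0, "claw": 0.62},
    {"dx": 0, "dy": 0, "dz": -0.003, "wx": 0, "wy": 0, "wz": 0, "claw": 0.7},
    {"dx": 0, "dy": 0, "dz": -0.003, "wx": 0, "wy": 0, "wz": 0, "claw": 0.8},
    {"dx": 0, "dy": 0, "dz": -0.003, "wx": 0, "wy": 0, "wz": 0, "claw": 0.8},
    {"dx": 0, "dy": 0, "dz": -0.003, "wx": 0, "wy": 0, "wz": 0, "claw": 0.8},
    {"dx": 0, "dy": 0, "dz": -0.003, "wx": 0, "wy": 0, "wz": 0, "claw": 0.8},
    {"dx": 0, "dy": 0, "dz": -0.003, "wx": 0, "wy": 0, "wz": 0, "claw": 0.8},
  ],
)

```text
time: 8.2
tcp_pos: [0.5097, 0.041, 0.1266]
ee_rot: [[1.0, 0.023, -0.0], [0.023, -1.0, -0.0], [-0.0, 0.0, -1.0]]
ft_force: [0.5, -0.3, 0.3]
gripper_width: 0.802
gripper_force: 0.0
```

```bash
python3 - <<'E'
from h import *
st()
plan(.510,.041,.245,-88.7)
plan(.605,.0415,.245,-126.3)
E
```

```text
t 8.2 tcp [0.5097 0.041  0.1266] ty -88.7 zz [-1.e-04 -1.e-04 -1.e+00] F [ 0.5 -0.3  0.3] M [-0.01  0.   -0.01] w 73.8 g 0.0 j [-4.  24.2 97.6 -0.  58.2 84.7]
shift [ 0.0006 -0.     -0.2368] turn [ 0.  0. -0.]
shift [ 0.1906  0.0033 -0.2368] turn [0.     0.     0.2089]
```

Emit:
servo_tool(
  series=[
    {"dx": 0, "dy": 0, "dz": -0.04, "wx": 0, "wy": 0, "wz": 0, "claw": 0.8},
    {"dx": 0, "dy": 0, "dz": -0.09, "wx": 0, "wy": 0, "wz": 0, "claw": 0.8},
    {"dx": 0, "dy": 0, "dz": -0.15, "wx": 0, "wy": 0, "wz": 0, "claw": 0.8},
    {"dx": 0, "dy": 0, "dz": -0.21, "wx": 0, "wy": 0, "wz": 0, "claw": 0.8},
    {"dx": 0, "dy": 0, "dz": -0.24, "wx": 0, "wy": 0, "wz": 0, "claw": 0.8},
    {"dx": 0, "dy": 0, "dz": -0.24, "wx": 0, "wy": 0, "wz": 0, "claw": 0.8},
    {"dx": 0, "dy": 0, "dz": -0.24, "wx": 0, "wy": 0, "wz": 0, "claw": 0.8},
  ],
)

```text
time: 8.78
tcp_pos: [0.5099, 0.0409, 0.2472]
ee_rot: [[1.0, 0.023, 0.002], [0.023, -1.0, -0.0], [0.002, 0.0, -1.0]]
ft_force: [-0.0, -0.2, -0.8]
gripper_width: 0.799
gripper_force: 0.0
```

```bash
python3 - <<'E'
from h import *
st()
plan(.605,.0415,.245,-126.3)
s,t=eyes.read_camera("scene"),eyes.read_camera("top")
m=np.hstack([cv2.resize(p["image"][y-40:y+40,x-40:x+40],(400,400),interpolation=2) for p,x,y in ((s,290,205),(t,280,205))])
cv2.imwrite("pics/hungA.png",m[:,:,::-1])
g=cv2.cvtColor(t["image"],cv2.COLOR_RGB2GRAY); mk=np.zeros_like(g); mk[170:225,265:310]=(g[170:225,265:310]<70)
n,l,sta,c=cv2.connectedComponentsWithStats(mk)
for i in range(1,n):
    if sta[i,4]>20:
        pt=np.argwhere(l==i)[:,::-1].astype(np.float32); r=cv2.minAreaRect(pt); bx=cv2.boxPoints(r)
        W=np.array([onz(t,q,.226)[:2] for q in bx]); e=max([W[1]-W[0],W[2]-W[1]],key=np.linalg.norm)
        print(sta[i],r,W.mean(0),np.degrees(np.arctan2(e[1],e[0])),np.linalg.norm(e))
E
```

```text
t 8.7833 tcp [0.5099 0.0409 0.2472] ty -88.7 zz [ 1.6e-03 -2.0e-04 -1.0e+00] F [-0.  -0.2 -0.8] M [ 0.01 -0.   -0.05] w 73.5 g 0.0 j [-4.  17.2 87.5 -0.  75.2 84.7]
shift [0.1902 0.0032 0.0046] turn [-1.000e-04 -5.000e-04  2.089e-01]
```

View pics/hungA.png

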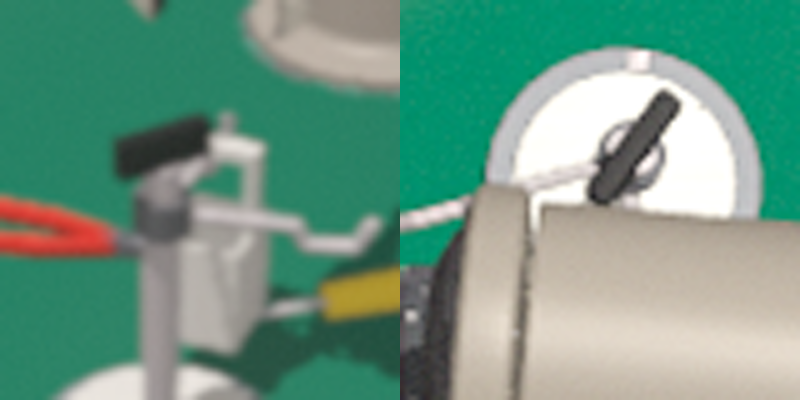

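Deep pail is hanging: tip shows above its bar at crop (228,120), window on the hook. T-handle still lies at about -36.4°. Next the gripper goes over the T-handle.

Emit:
servo_tool(
  series=[
    {"dx": 0.03, "dy": 0, "dz": 0, "wx": 0, "wy": 0, "wz": 0.035, "claw": 0.6},
    {"dx": 0.08, "dy": 0, "dz": 0, "wx": 0, "wy": 0, "wz": 0.07, "claw": 0.6},
    {"dx": 0.13, "dy": 0.003, "dz": 0, "wx": 0, "wy": 0, "wz": 0.105, "claw": 0.6},
    {"dx": 0.17, "dy": 0.003, "dz": 0, "wx": 0, "wy": 0, "wz": 0.14, "claw": 0.6},
    {"dx": 0.19, "dy": 0.003, "dz": 0, "wx": 0, "wy": 0, "wz": 0.175, "claw": 0.6},
    {"dx": 0.19, "dy": 0.003, "dz": 0, "wx": 0, "wy": 0, "wz": 0.209, "claw": 0.6},
    {"dx": 0.19, "dy": 0.003, "dz": 0, "wx": 0, "wy": 0, "wz": 0.209, "claw": 0.6},
    {"dx": 0.19, "dy": 0.003, "dz": 0, "wx": 0, "wy": 0, "wz": 0.209, "claw": 0.6},
  ],
)

```text
time: 9.55
tcp_pos: [0.6041, 0.0417, 0.2451]
ee_rot: [[0.808, -0.59, -0.003], [-0.59, -0.808, 0.0], [-0.002, 0.002, -1.0]]
ft_force: [0.1, -0.1, -0.8]
gripper_width: 0.604
gripper_force: 0.0
```

```bash
python3 - <<'E'
from h import *
st()
plan(.605,.042,.197,-126.4)
E
```

```text
t 9.55 tcp [0.6041 0.0417 0.2451] ty -126.14 zz [-3.e-03  1.e-04 -1.e+00] F [ 0.1 -0.1 -0.8] M [0.03 0.05 0.08] w 55.5 g 0.0 j [ -3.3  27.6  71.8  -0.   80.7 122.8]
shift [ 0.0013 -0.0018  0.0961] turn [0.0005 0.0008 0.0015]
```

Emit:
servo_tool(
  force=15,
  series=[
    {"dx": 0, "dy": 0, "dz": 0.03, "wx": 0, "wy": 0, "wz": 0, "claw": 0.6},
    {"dx": 0, "dy": 0, "dz": 0.07, "wx": 0, "wy": 0, "wz": 0, "claw": 0.6},
    {"dx": 0, "dy": 0, "dz": 0.096, "wx": 0, "wy": 0, "wz": 0, "claw": 0.6},
    {"dx": 0, "dy": 0, "dz": 0.096, "wx": 0, "wy": 0, "wz": 0, "claw": 0.1},
    {"dx": 0, "dy": 0, "dz": 0.096, "wx": 0, "wy": 0, "wz": 0, "claw": 0},
    {"dx": 0, "dy": 0, "dz": 0.096, "wx": 0, "wy": 0, "wz": 0, "claw": 0},
    {"dx": 0, "dy": 0, "dz": 0.096, "wx": 0, "wy": 0, "wz": 0, "claw": 0},
    {"dx": 0, "dy": 0, "dz": 0.096, "wx": 0, "wy": 0, "wz": 0, "claw": 0},
  ],
)

```text
time: 10.22
tcp_pos: [0.6051, 0.0416, 0.1998]
ee_rot: [[0.806, -0.592, 0.002], [-0.592, -0.806, -0.0], [0.002, -0.001, -1.0]]
ft_force: [0.6, 0.2, -0.4]
gripper_width: 0.289
gripper_force: 0.0
```

Emit:
servo_tool(
  series=[
    {"dx": 0, "dy": 0, "dz": 0, "wx": 0, "wy": 0, "wz": 0, "claw": 0},
    {"dx": 0, "dy": 0, "dz": 0, "wx": 0, "wy": 0, "wz": 0, "claw": 0},
    {"dx": 0, "dy": 0, "dz": 0, "wx": 0, "wy": 0, "wz": 0, "claw": 0},
    {"dx": 0, "dy": 0, "dz": 0, "wx": 0, "wy": 0, "wz": 0, "claw": 0},
  ],
)

```text
time: 10.55
tcp_pos: [0.6054, 0.042, 0.1996]
ee_rot: [[0.806, -0.592, 0.002], [-0.592, -0.806, 0.0], [0.002, -0.002, -1.0]]
ft_force: [2.0, 4.4, 4.0]
gripper_width: 0.226
gripper_force: 15.0
```

```bash
python3 - <<'E'
from h import *
st()
E
```

```text
t 10.55 tcp [0.6054 0.042  0.1996] ty -126.3 zz [ 2.4e-03  4.0e-04 -1.0e+00] F [2.  4.4 4. ] M [ 0.61 -0.28  0.02] w 20.7 g 15.0 j [ -3.3  29.3  76.2   0.   74.3 123. ]
```

Opening reads 20.7 mm, so the fingertips are on the 22 mm post under the bar. I'll reopen, raise 6 mm and regrip.

Emit:
servo_tool(
  force=15,
  series=[
    {"dx": 0, "dy": 0, "dz": 0, "wx": 0, "wy": 0, "wz": 0, "claw": 0.4},
    {"dx": 0, "dy": 0, "dz": 0, "wx": 0, "wy": 0, "wz": 0, "claw": 0.4},
    {"dx": 0, "dy": 0, "dz": -0.012, "wx": 0, "wy": 0, "wz": 0, "claw": 0.4},
    {"dx": 0, "dy": 0, "dz": -0.012, "wx": 0, "wy": 0, "wz": 0, "claw": 0.4},
    {"dx": 0, "dy": 0, "dz": -0.012, "wx": 0, "wy": 0, "wz": 0, "claw": 0},
    {"dx": 0, "dy": 0, "dz": -0.012, "wx": 0, "wy": 0, "wz": 0, "claw": 0},
    {"dx": 0, "dy": 0, "dz": -0.012, "wx": 0, "wy": 0, "wz": 0, "claw": 0},
    {"dx": 0, "dy": 0, "dz": -0.012, "wx": 0, "wy": 0, "wz": 0, "claw": 0},
  ],
)

```text
time: 11.22
tcp_pos: [0.6049, 0.0419, 0.2045]
ee_rot: [[0.806, -0.592, 0.0], [-0.592, -0.806, 0.001], [-0.0, -0.001, -1.0]]
ft_force: [10.7, 14.3, -6.5]
gripper_width: 0.158
gripper_force: 9.3
```

Emit:
servo_tool(
  force=40,
  series=[
    {"dx": 0, "dy": 0, "dz": 0, "wx": 0, "wy": 0, "wz": 0, "claw": 0},
    {"dx": 0, "dy": 0, "dz": 0, "wx": 0, "wy": 0, "wz": 0, "claw": 0},
    {"dx": 0, "dy": 0, "dz": 0, "wx": 0, "wy": 0, "wz": 0, "claw": 0},
  ],
)

```text
time: 11.47
tcp_pos: [0.6051, 0.0423, 0.2045]
ee_rot: [[0.806, -0.592, 0.001], [-0.592, -0.806, 0.001], [0.0, -0.001, -1.0]]
ft_force: [2.5, 4.5, -2.1]
gripper_width: 0.144
gripper_force: 40.0
```

```bash
python3 - <<'E'
from h import *
st()
E
```

```text
t 11.4667 tcp [0.6051 0.0423 0.2045] ty -126.29 zz [ 7.e-04  9.e-04 -1.e+00] F [ 2.5  4.5 -2.1] M [ 0.67 -0.5   0.16] w 13.3 g 40.0 j [-3.30e+00  2.91e+01  7.57e+01  1.00e-01  7.51e+01  1.23e+02]
```

Emit:
servo_tool(
  series=[
    {"dx": 0, "dy": 0, "dz": 0, "wx": 0, "wy": 0, "wz": -0.006, "claw": 0},
    {"dx": 0, "dy": 0, "dz": 0, "wx": 0, "wy": 0, "wz": -0.018, "claw": 0},
    {"dx": 0, "dy": 0, "dz": 0, "wx": 0, "wy": 0, "wz": -0.034, "claw": 0},
    {"dx": 0, "dy": 0, "dz": 0, "wx": 0, "wy": 0, "wz": -0.05, "claw": 0},
    {"dx": 0, "dy": 0, "dz": 0, "wx": 0, "wy": 0, "wz": -0.066, "claw": 0},
    {"dx": 0, "dy": 0, "dz": 0, "wx": 0, "wy": 0, "wz": -0.082, "claw": 0},
    {"dx": 0, "dy": 0, "dz": 0, "wx": 0, "wy": 0, "wz": -0.098, "claw": 0},
    {"dx": 0, "dy": 0, "dz": 0, "wx": 0, "wy": 0, "wz": -0.114, "claw": 0},
  ],
)

```text
time: 12.13
tcp_pos: [0.6052, 0.0426, 0.2045]
ee_rot: [[0.963, -0.27, 0.001], [-0.27, -0.963, 0.002], [0.001, -0.002, -1.0]]
ft_force: [4.2, 5.0, -1.7]
gripper_width: 0.15
gripper_force: 40.1
```

Emit:
servo_tool(
  series=[
    {"dx": 0, "dy": 0, "dz": 0, "wx": 0, "wy": 0, "wz": -0.016, "claw": 0},
    {"dx": 0, "dy": 0, "dz": 0, "wx": 0, "wy": 0, "wz": -0.032, "claw": 0},
    {"dx": 0, "dy": 0, "dz": 0, "wx": 0, "wy": 0, "wz": -0.048, "claw": 0},
    {"dx": 0, "dy": 0, "dz": 0, "wx": 0, "wy": 0, "wz": -0.064, "claw": 0},
    {"dx": 0, "dy": 0, "dz": 0, "wx": 0, "wy": 0, "wz": -0.08, "claw": 0},
    {"dx": 0, "dy": 0, "dz": 0, "wx": 0, "wy": 0, "wz": -0.096, "claw": 0},
    {"dx": 0, "dy": 0, "dz": 0, "wx": 0, "wy": 0, "wz": -0.112, "claw": 0},
    {"dx": 0, "dy": 0, "dz": 0, "wx": 0, "wy": 0, "wz": -0.128, "claw": 0},
  ],
)

```text
time: 12.8
tcp_pos: [0.6052, 0.043, 0.2045]
ee_rot: [[0.992, 0.128, 0.001], [0.128, -0.992, 0.002], [0.002, -0.002, -1.0]]
ft_force: [5.3, 6.9, -3.1]
gripper_width: 0.147
gripper_force: 40.1
```

Emit:
servo_tool(
  series=[
    {"dx": 0, "dy": 0, "dz": 0, "wx": 0, "wy": 0, "wz": -0.016, "claw": 0},
    {"dx": 0, "dy": 0, "dz": 0, "wx": 0, "wy": 0, "wz": -0.032, "claw": 0},
    {"dx": 0, "dy": 0, "dz": 0, "wx": 0, "wy": 0, "wz": -0.048, "claw": 0},
    {"dx": 0, "dy": 0, "dz": 0, "wx": 0, "wy": 0, "wz": -0.064, "claw": 0},
    {"dx": 0, "dy": 0, "dz": 0, "wx": 0, "wy": 0, "wz": -0.08, "claw": 0},
    {"dx": 0, "dy": 0, "dz": 0, "wx": 0, "wy": 0, "wz": -0.096, "claw": 0},
    {"dx": 0, "dy": 0, "dz": 0, "wx": 0, "wy": 0, "wz": -0.108, "claw": 0},
    {"dx": 0, "dy": 0, "dz": 0, "wx": 0, "wy": 0, "wz": -0.115, "claw": 0},
  ],
)

```text
time: 13.47
tcp_pos: [0.6052, 0.0433, 0.2045]
ee_rot: [[0.883, 0.47, 0.001], [0.47, -0.883, 0.003], [0.002, -0.002, -1.0]]
ft_force: [3.9, 7.6, -2.7]
gripper_width: 0.147
gripper_force: 40.1
```

```bash
python3 - <<'E'
from h import *
st()
E
```

```text
t 13.4667 tcp [0.6052 0.0433 0.2045] ty -61.95 zz [ 0.0011  0.0026 -1.    ] F [ 3.9  7.6 -2.7] M [ 1.14 -0.65 -0.33] w 13.5 g 40.1 j [-3.2 29.1 75.7  0.2 75.1 58.7]
```

Emit:
servo_tool(
  series=[
    {"dx": 0, "dy": 0, "dz": 0, "wx": 0, "wy": 0, "wz": -0.012, "claw": 0},
    {"dx": 0, "dy": 0, "dz": 0, "wx": 0, "wy": 0, "wz": -0.022, "claw": 0},
    {"dx": 0, "dy": 0, "dz": 0, "wx": 0, "wy": 0, "wz": -0.032, "claw": 0},
    {"dx": 0, "dy": 0, "dz": 0, "wx": 0, "wy": 0, "wz": -0.04, "claw": 0},
    {"dx": 0, "dy": 0, "dz": 0, "wx": 0, "wy": 0, "wz": -0.044, "claw": 0},
    {"dx": 0, "dy": 0, "dz": 0, "wx": 0, "wy": 0, "wz": -0.048, "claw": 0},
    {"dx": 0, "dy": 0, "dz": 0, "wx": 0, "wy": 0, "wz": -0.048, "claw": 0},
  ],
)

```text
time: 14.05
tcp_pos: [0.605, 0.0433, 0.2045]
ee_rot: [[0.804, 0.595, 0.001], [0.595, -0.804, 0.003], [0.002, -0.002, -1.0]]
ft_force: [3.1, 8.1, -2.2]
gripper_width: 0.157
gripper_force: 43.1
```

```bash
python3 - <<'E'
from h import *
st()
E
```

```text
t 14.05 tcp [0.605  0.0433 0.2045] ty -53.48 zz [ 7.0e-04  3.1e-03 -1.0e+00] F [ 3.1  8.1 -2.2] M [ 1.22 -0.59 -1.2 ] w 14.5 g 43.1 j [-3.2 29.1 75.7  0.2 75.1 50.2]
```

Emit:
servo_tool(
  series=[
    {"dx": 0, "dy": 0, "dz": 0, "wx": 0, "wy": 0, "wz": -0.006, "claw": 0},
    {"dx": 0, "dy": 0, "dz": 0, "wx": 0, "wy": 0, "wz": -0.006, "claw": 0},
    {"dx": 0, "dy": 0, "dz": 0, "wx": 0, "wy": 0, "wz": -0.006, "claw": 0},
  ],
)

```text
time: 14.3
tcp_pos: [0.6049, 0.0432, 0.2045]
ee_rot: [[0.793, 0.61, 0.0], [0.61, -0.793, 0.003], [0.002, -0.002, -1.0]]
ft_force: [2.7, 6.7, -1.6]
gripper_width: 0.159
gripper_force: 43.4
```

```bash
python3 - <<'E'
from h import *
st()
E
```

```text
t 14.3 tcp [0.6049 0.0432 0.2045] ty -52.44 zz [ 4.e-04  3.e-03 -1.e+00] F [ 2.7  6.7 -1.6] M [ 1.21 -0.44 -1.12] w 14.6 g 43.4 j [-3.2 29.1 75.7  0.2 75.1 49.1]
```

At the stop: torque rose from 0.33 to about 1.2 N·m with no further turn of the handle. Releasing and lifting.

Emit:
servo_tool(
  series=[
    {"dx": 0, "dy": 0, "dz": 0, "wx": 0, "wy": 0, "wz": 0, "claw": 0.5},
    {"dx": 0, "dy": 0, "dz": 0, "wx": 0, "wy": 0, "wz": 0, "claw": 0.5},
    {"dx": 0, "dy": 0, "dz": 0, "wx": 0, "wy": 0, "wz": 0, "claw": 0.5},
    {"dx": 0, "dy": 0, "dz": 0, "wx": 0, "wy": 0, "wz": 0, "claw": 0.5},
    {"dx": 0, "dy": 0, "dz": -0.03, "wx": 0, "wy": 0, "wz": 0, "claw": 0.7},
    {"dx": 0, "dy": 0, "dz": -0.07, "wx": 0, "wy": 0, "wz": 0, "claw": 0.9},
    {"dx": 0, "dy": 0, "dz": -0.1, "wx": 0, "wy": 0, "wz": 0, "claw": 1},
    {"dx": 0, "dy": 0, "dz": -0.1, "wx": 0, "wy": 0, "wz": 0, "claw": 1},
  ],
)

```text
time: 14.97
tcp_pos: [0.606, 0.0413, 0.2582]
ee_rot: [[0.792, 0.611, 0.006], [0.611, -0.792, -0.001], [0.004, 0.004, -1.0]]
ft_force: [0.2, 0.4, 1.4]
gripper_width: 0.694
gripper_force: 0.0
```

```bash
python3 - <<'E'
from h import *
st()
plan(.461,.3244,.25,-73.2)
E
```

```text
t 14.9667 tcp [0.606  0.0413 0.2582] ty -52.35 zz [ 6.2e-03 -8.0e-04 -1.0e+00] F [0.2 0.4 1.4] M [-0.05 -0.04 -0.03] w 63.9 g 0.0 j [-3.3 27.1 70.6 -0.  81.9 49. ]
shift [ 0.1161 -0.6256  0.0142] turn [ 0.0011 -0.0016  0.1158]
```

Emit:
servo_tool(
  series=[
    {"dx": 0.01, "dy": -0.055, "dz": 0, "wx": 0, "wy": 0, "wz": 0.015, "claw": 1},
    {"dx": 0.025, "dy": -0.135, "dz": 0, "wx": 0, "wy": 0, "wz": 0.03, "claw": 1},
    {"dx": 0.04, "dy": -0.215, "dz": 0, "wx": 0, "wy": 0, "wz": 0.045, "claw": 1},
    {"dx": 0.055, "dy": -0.295, "dz": 0, "wx": 0, "wy": 0, "wz": 0.06, "claw": 1},
    {"dx": 0.07, "dy": -0.375, "dz": 0, "wx": 0, "wy": 0, "wz": 0.075, "claw": 1},
    {"dx": 0.085, "dy": -0.455, "dz": 0, "wx": 0, "wy": 0, "wz": 0.09, "claw": 1},
    {"dx": 0.1, "dy": -0.535, "dz": 0, "wx": 0, "wy": 0, "wz": 0.105, "claw": 1},
    {"dx": 0.116, "dy": -0.605, "dz": 0, "wx": 0, "wy": 0, "wz": 0.116, "claw": 1},
  ],
)

```text
time: 15.63
tcp_pos: [0.4639, 0.3181, 0.2538]
ee_rot: [[0.958, 0.287, -0.001], [0.287, -0.958, -0.001], [-0.001, 0.0, -1.0]]
ft_force: [0.4, 1.0, 0.4]
gripper_width: 1.003
gripper_force: 0.0
```

```bash
python3 - <<'E'
from h import *
st()
plan(.461,.3244,.0565,-73.2)
t,s=eyes.read_camera("top"),eyes.read_camera("scene")
cv2.imwrite("pics/t2.png",t["image"][:,:,::-1]); save(s,"s2")
hsv=cv2.cvtColor(t["image"],cv2.COLOR_RGB2HSV)
t0=cv2.imread("pics/top.png"); hsv=cv2.cvtColor(t0,cv2.COLOR_BGR2HSV)
m=cv2.inRange(hsv,(8,150,120),(22,255,255)); m[:180]=0; m[270:]=0; m[:,160:]=0
ys,xs=np.nonzero(m)
i=np.argmax(ys); j=np.argmin(xs)
print("orange tips",(xs[i],ys[i]),onz(t,(float(xs[i]),float(ys[i])),.175),(xs[j],ys[j]),onz(t,(float(xs[j]),float(ys[j])),.175))
# T angle
g=cv2.cvtColor(t["image"],cv2.COLOR_RGB2GRAY); mk=np.zeros_like(g); mk[165:235,255:320]=(g[165:235,255:320]<75)
n,l,sta,c=cv2.connectedComponentsWithStats(mk)
for i in range(1,n):
    if sta[i,4]>40:
        pt=np.argwhere(l==i)[:,::-1].astype(np.float32); r=cv2.minAreaRect(pt); bx=cv2.boxPoints(r)
        W=np.array([onz(t,q,.226)[:2] for q in bx]); e=max([W[1]-W[0],W[2]-W[1]],key=np.linalg.norm)
        print(sta[i],W.mean(0),np.degrees(np.arctan2(e[1],e[0])),np.linalg.norm(e))
for n in ("hook_a","deep_pail_bar","deep_pail"):
  print(n,[[(np.round(r["at"],1).tolist(),round(r["conf"],2)) for r in spotter.pinpoint(p,n)][:5] for p in (s,t)])
print("exp hook_b,a",[proj(p,[[.51,.0415,.16],[.5804,-.0503,.16]]).round(1).tolist() for p in(s,t)])
E
```

```text
t 15.6333 tcp [0.4639 0.3181 0.2538] ty -73.34 zz [-1.1e-03 -7.0e-04 -1.0e+00] F [0.4 1.  0.4] M [ 0.01 -0.07  0.01] w 92.3 g 0.0 j [ 26.6  22.5  78.5  -0.   79.  100. ]
shift [-0.0014 -0.0139  0.3946] turn [ 0.0001  0.0004 -0.0008]
orange tips (np.int64(95), np.int64(257)) [0.45662517 0.47846314 0.175     ] (np.int64(19), np.int64(206)) [0.57101741 0.65298702 0.175     ]
[279 184  16  23  56] [0.59952128 0.04809353] -139.40140979378913 0.055869063405786276
[297 221  23  14 224] [ 0.53052047 -0.00675454] -89.07861083484526 0.04905473218857965
hook_a [[([294.7, 191.6], 0.84), ([257.7, 204.2], 0.81), ([471.6, 241.2], 0.73), ([442.1, 219.5], 0.71)], [([67.0, 209.8], 0.87), ([280.6, 236.7], 0.75), ([322.8, 210.1], 0.71)]]
deep_pail_bar [[([255.6, 196.5], 0.83), ([188.2, 197.1], 0.8)], [([412.6, 211.1], 0.76), ([319.9, 211.3], 0.75)]]
deep_pail [[([191.2, 227.3], 0.91), ([260.2, 229.9], 0.71)], [([316.1, 210.8], 0.8), ([400.7, 211.3], 0.64)]]
exp hook_b,a [[[293.0, 195.3], [255.2, 200.4]], [[285.5, 236.4], [324.4, 207.4]]]
```

```bash
python3 - <<'E'
from h import *
t=eyes.read_camera("top"); new=t["image"]; old=cv2.imread("pics/top.png")[:,:,::-1]
for nm,im in(("old",old),("new",new)):
    mx=im.max(2); mk=np.zeros(mx.shape,np.uint8); mk[175:220,268:308]=mx[175:220,268:308]<100
    n,l,sta,c=cv2.connectedComponentsWithStats(mk)
    for i in range(1,n):
        if sta[i,4]>40:
            pt=np.argwhere(l==i)[:,::-1].astype(float)
            W=np.array([onz(t,q,.226)[:2] for q in pt]); m=W.mean(0); u,s,v=np.linalg.svd(W-m,full_matrices=False)
            print(nm,"T",sta[i],m.round(4),np.degrees(np.arctan2(v[0,1],v[0,0])).round(1),(s/len(W)**.5).round(4))
    sat=im.max(2).astype(int)-im.min(2); hk=(sat<60)&(im.min(2)>120)
    for r in range(228,250): print(r,np.nonzero(hk[r,270:302])[0]+270 if r%2 else "",end=" ")
    print()
ax=np.array([.605,.0415])
for a in(175,178,180,182): 
    d=np.array([np.cos(np.radians(a)),np.sin(np.radians(a))]); print(a,proj(t,[[*(ax+.095*d),.16],[*(ax+.109*d),.16],[*(ax+.122*d),.175]]).round(1).tolist())
E
```

```text
old T [278 184  18  22 145] [0.6023 0.0437] 144.9 [0.0159 0.0039]
228  229 [285 286 287 288] 230  231 [285 286 287] 232  233 [285 286 287 288] 234  235 [285 286 287 288] 236  237 [285 286 287 288] 238  239 [285 286 287 288] 240  241 [285 286 287 288] 242  243 [285 286 287] 244  245 [285 286 287 288 292 293 294 295] 246  247 [285 286 287 288 290 291 292 293 294] 248  249 [288 289 290 291 292] 
new T [278 183  17  24 154] [0.6013 0.0447] -150.4 [0.015  0.0057]
228  229 [281 282 283] 230  231 [280 281 282 283] 232  233 [280 281 282 283] 234  235 [280 281 282 283] 236  237 [279 280 281 282] 238  239 [279 280 281 282] 240  241 [279 280 281 282] 242  243 [279 280 281] 244  245 [279 280 281 282 292 293 294 295] 246  247 [279 280 281 290 291 292 293 294] 248  249 [288 289 290 291 292] 
175 [[282.0, 236.2], [281.4, 242.1], [280.9, 247.8]]
178 [[284.1, 236.4], [283.8, 242.3], [283.6, 248.0]]
180 [[285.5, 236.4], [285.4, 242.4], [285.5, 248.0]]
182 [[286.9, 236.4], [287.0, 242.4], [287.3, 248.0]]
```

Measurement shows hook_b at about 174.4° rather than 180°, so the rack is roughly 5–6° short. I'll look at why with the last picture.

```bash
python3 - <<'E'
import cv2,numpy as np
s=cv2.imread("pics/s2.png"); t=cv2.imread("pics/t2.png")
c=lambda im,x,y:cv2.resize(im[y-60:y+60,x-40:x+40],(400,600),interpolation=2)
cv2.imwrite("pics/last.png",np.hstack([c(s,270,225),c(t,300,215)]))
E
```

```text
(no output)
```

View pics/last.png

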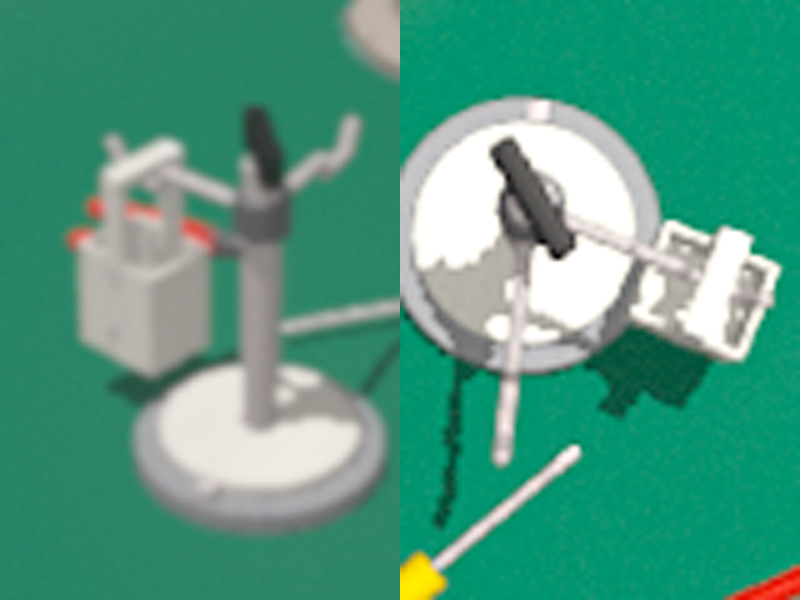

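Picture: the deep pail hangs upright, nothing blocks the rack, and hook_b's tip is at crop (500,455). The tick on the fixed foot lies at about -5 to -6° from +x, so the whole rack base is yawed about -5.6°. Hook_b at 174.4° with the 1.2 N·m torque is therefore exactly the stop. Next I grasp the shallow pail.

Emit:
servo_tool(
  force=25,
  series=[
    {"dx": -0.0014, "dy": -0.0139, "dz": 0.05, "wx": 0, "wy": 0, "wz": -0.0008, "claw": 1},
    {"dx": -0.0014, "dy": -0.0139, "dz": 0.12, "wx": 0, "wy": 0, "wz": -0.0008, "claw": 1},
    {"dx": -0.0014, "dy": -0.0139, "dz": 0.19, "wx": 0, "wy": 0, "wz": -0.0008, "claw": 1},
    {"dx": -0.0014, "dy": -0.0139, "dz": 0.26, "wx": 0, "wy": 0, "wz": -0.0008, "claw": 1},
    {"dx": -0.0014, "dy": -0.0139, "dz": 0.32, "wx": 0, "wy": 0, "wz": -0.0008, "claw": 1},
    {"dx": -0.0014, "dy": -0.0139, "dz": 0.37, "wx": 0, "wy": 0, "wz": -0.0008, "claw": 1},
    {"dx": -0.0014, "dy": -0.0139, "dz": 0.394, "wx": 0, "wy": 0, "wz": -0.0008, "claw": 1},
    {"dx": -0.0014, "dy": -0.0139, "dz": 0.394, "wx": 0, "wy": 0, "wz": -0.0008, "claw": 1},
  ],
)

```text
time: 16.75
tcp_pos: [0.4618, 0.321, 0.0545]
ee_rot: [[0.957, 0.29, -0.006], [0.29, -0.957, -0.003], [-0.006, 0.001, -1.0]]
ft_force: [-0.0, -0.6, -0.2]
gripper_width: 0.999
gripper_force: 0.0
```

Emit:
servo_tool(
  force=25,
  series=[
    {"dx": 0, "dy": 0, "dz": 0, "wx": 0, "wy": 0, "wz": 0, "claw": 0.5},
    {"dx": 0, "dy": 0, "dz": 0, "wx": 0, "wy": 0, "wz": 0, "claw": 0.5},
    {"dx": 0, "dy": 0, "dz": 0, "wx": 0, "wy": 0, "wz": 0, "claw": 0.5},
    {"dx": 0, "dy": 0, "dz": 0, "wx": 0, "wy": 0, "wz": 0, "claw": 0.5},
    {"dx": 0, "dy": 0, "dz": 0, "wx": 0, "wy": 0, "wz": 0, "claw": 0.4},
    {"dx": 0, "dy": 0, "dz": 0, "wx": 0, "wy": 0, "wz": 0, "claw": 0.3},
    {"dx": 0, "dy": 0, "dz": 0, "wx": 0, "wy": 0, "wz": 0, "claw": 0.3},
    {"dx": 0, "dy": 0, "dz": 0, "wx": 0, "wy": 0, "wz": 0, "claw": 0.3},
  ],
)

```text
time: 17.42
tcp_pos: [0.4634, 0.3233, 0.0581]
ee_rot: [[0.957, 0.291, 0.001], [0.291, -0.957, 0.0], [0.001, -0.0, -1.0]]
ft_force: [-0.6, 0.7, 3.3]
gripper_width: 0.566
gripper_force: 24.9
```

```bash
python3 - <<'E'
from h import *
st()
E
```

```text
t 17.4167 tcp [0.4634 0.3233 0.0581] ty -73.07 zz [ 1.e-03  5.e-04 -1.e+00] F [-0.6  0.7  3.3] M [0.13 0.03 0.06] w 52.1 g 24.9 j [ 27.1  34.2  92.8  -0.   52.9 100.2]
```

Emit:
servo_tool(
  series=[
    {"dx": 0, "dy": 0, "dz": -0.02, "wx": 0, "wy": 0, "wz": 0, "claw": 0.3},
    {"dx": 0, "dy": 0, "dz": -0.06, "wx": 0, "wy": 0, "wz": 0, "claw": 0.3},
    {"dx": 0, "dy": 0, "dz": -0.11, "wx": 0, "wy": 0, "wz": 0, "claw": 0.3},
    {"dx": 0, "dy": 0, "dz": -0.16, "wx": 0, "wy": 0, "wz": 0, "claw": 0.3},
    {"dx": 0, "dy": 0, "dz": -0.194, "wx": 0, "wy": 0, "wz": 0, "claw": 0.3},
    {"dx": 0, "dy": 0, "dz": -0.194, "wx": 0, "wy": 0, "wz": 0, "claw": 0.3},
    {"dx": 0, "dy": 0, "dz": -0.194, "wx": 0, "wy": 0, "wz": 0, "claw": 0.3},
  ],
)

```text
time: 18.0
tcp_pos: [0.4633, 0.3231, 0.1555]
ee_rot: [[0.957, 0.291, 0.002], [0.291, -0.957, 0.001], [0.002, -0.0, -1.0]]
ft_force: [-0.2, -0.1, -2.8]
gripper_width: 0.567
gripper_force: 24.8
```

```bash
python3 - <<'E'
from h import *
st()
plan(.411,.0606,.155,-95.6)
E
```

```text
t 18.0 tcp [0.4633 0.3231 0.1555] ty -73.07 zz [ 1.6e-03  6.0e-04 -1.0e+00] F [-0.2 -0.1 -2.8] M [-0.02  0.03  0.03] w 52.2 g 24.8 j [ 27.1  27.3  87.   -0.   65.5 100.2]
shift [-0.2529  0.4718  0.0005] turn [-1.000e-04 -5.000e-04  1.252e-01]
```

Emit:
servo_tool(
  series=[
    {"dx": -0.025, "dy": 0.035, "dz": 0, "wx": 0, "wy": 0, "wz": 0.01, "claw": 0.3},
    {"dx": -0.065, "dy": 0.1, "dz": 0, "wx": 0, "wy": 0, "wz": 0.025, "claw": 0.3},
    {"dx": -0.105, "dy": 0.165, "dz": 0, "wx": 0, "wy": 0, "wz": 0.042, "claw": 0.3},
    {"dx": -0.145, "dy": 0.23, "dz": 0, "wx": 0, "wy": 0, "wz": 0.06, "claw": 0.3},
    {"dx": -0.18, "dy": 0.295, "dz": 0, "wx": 0, "wy": 0, "wz": 0.078, "claw": 0.3},
    {"dx": -0.21, "dy": 0.36, "dz": 0, "wx": 0, "wy": 0, "wz": 0.095, "claw": 0.3},
    {"dx": -0.235, "dy": 0.42, "dz": 0, "wx": 0, "wy": 0, "wz": 0.112, "claw": 0.3},
    {"dx": -0.253, "dy": 0.472, "dz": 0, "wx": 0, "wy": 0, "wz": 0.125, "claw": 0.3},
  ],
)

```text
time: 18.67
tcp_pos: [0.4087, 0.0586, 0.1534]
ee_rot: [[0.995, -0.1, -0.004], [-0.1, -0.995, -0.0], [-0.004, 0.001, -1.0]]
ft_force: [1.2, 0.7, -1.7]
gripper_width: 0.566
gripper_force: 24.8
```

Emit:
servo_tool(
  series=[
    {"dx": 0, "dy": 0, "dz": 0, "wx": 0, "wy": 0, "wz": 0, "claw": 0.3},
    {"dx": 0, "dy": 0, "dz": 0, "wx": 0, "wy": 0, "wz": 0, "claw": 0.3},
    {"dx": 0, "dy": 0, "dz": 0, "wx": 0, "wy": 0, "wz": 0, "claw": 0.3},
  ],
)

```text
time: 18.92
tcp_pos: [0.4102, 0.0607, 0.1539]
ee_rot: [[0.995, -0.097, -0.002], [-0.097, -0.995, 0.0], [-0.002, -0.0, -1.0]]
ft_force: [0.6, 0.5, -1.4]
gripper_width: 0.566
gripper_force: 24.9
```

```bash
python3 - <<'E'
from h import *
st()
plan(.5115,.0508,.155,-95.6)
t=eyes.read_camera("top"); im=t["image"]
sat=im.max(2).astype(int)-im.min(2); hk=(sat<60)&(im.min(2)>120)
for r in (229,235,241,245): print(r,np.nonzero(hk[r,270:289])[0]+270)
E
```

```text
t 18.9167 tcp [0.4102 0.0607 0.1539] ty -95.59 zz [-1.9e-03  3.0e-04 -1.0e+00] F [ 0.6  0.5 -1.4] M [0.02 0.   0.01] w 52.0 g 24.9 j [ -2.2  13.  109.7   0.   57.4  93.4]
shift [ 2.035e-01 -1.000e-04 -2.600e-03] turn [-0.      0.0006  0.0001]
229 [281 282 283]
235 [280 281 282 283]
241 [279 280 281 282]
245 [279 280 281]
```

Emit:
servo_tool(
  series=[
    {"dx": 0.03, "dy": 0, "dz": -0.002, "wx": 0, "wy": 0, "wz": 0, "claw": 0.3},
    {"dx": 0.07, "dy": 0, "dz": -0.002, "wx": 0, "wy": 0, "wz": 0, "claw": 0.3},
    {"dx": 0.11, "dy": 0, "dz": -0.002, "wx": 0, "wy": 0, "wz": 0, "claw": 0.3},
    {"dx": 0.15, "dy": 0, "dz": -0.002, "wx": 0, "wy": 0, "wz": 0, "claw": 0.3},
    {"dx": 0.18, "dy": 0, "dz": -0.002, "wx": 0, "wy": 0, "wz": 0, "claw": 0.3},
    {"dx": 0.203, "dy": 0, "dz": -0.002, "wx": 0, "wy": 0, "wz": 0, "claw": 0.3},
    {"dx": 0.203, "dy": 0, "dz": -0.002, "wx": 0, "wy": 0, "wz": 0, "claw": 0.3},
    {"dx": 0.203, "dy": 0, "dz": -0.002, "wx": 0, "wy": 0, "wz": 0, "claw": 0.3},
  ],
)

```text
time: 19.63
tcp_pos: [0.5113, 0.0517, 0.1549]
ee_rot: [[0.995, -0.095, -0.002], [-0.095, -0.995, 0.0], [-0.002, 0.0, -1.0]]
ft_force: [-0.4, 0.0, -1.2]
gripper_width: 0.568
gripper_force: 24.9
```

```bash
python3 - <<'E'
from h import *
st()
plan(.5115,.0508,.1285,-95.6)
E
```

```text
t 19.6333 tcp [0.5113 0.0517 0.1549] ty -95.46 zz [-1.7e-03  1.0e-04 -1.0e+00] F [-0.4  0.  -1.2] M [0.08 0.1  0.04] w 52.2 g 24.9 j [-2.8 22.6 95.1  0.  62.4 92.7]
shift [0.0006 0.0017 0.0528] turn [0.     0.0006 0.0008]
```

Emit:
servo_tool(
  series=[
    {"dx": 0, "dy": 0, "dz": 0.02, "wx": 0, "wy": 0, "wz": 0, "claw": 0.3},
    {"dx": 0, "dy": 0, "dz": 0.036, "wx": 0, "wy": 0, "wz": 0, "claw": 0.3},
    {"dx": 0, "dy": 0, "dz": 0.044, "wx": 0, "wy": 0, "wz": 0, "claw": 0.3},
    {"dx": 0, "dy": 0, "dz": 0.048, "wx": 0, "wy": 0, "wz": 0, "claw": 0.3},
    {"dx": 0, "dy": 0, "dz": 0.05, "wx": 0, "wy": 0, "wz": 0, "claw": 0.3},
    {"dx": 0, "dy": 0, "dz": 0.05, "wx": 0, "wy": 0, "wz": 0, "claw": 0.3},
    {"dx": 0, "dy": 0, "dz": 0.05, "wx": 0, "wy": 0, "wz": 0, "claw": 0.3},
  ],
)

```text
time: 20.22
tcp_pos: [0.5119, 0.0505, 0.1309]
ee_rot: [[0.995, -0.097, 0.0], [-0.097, -0.995, -0.0], [0.0, 0.0, -1.0]]
ft_force: [-0.4, -0.1, -1.3]
gripper_width: 0.568
gripper_force: 24.9
```

Emit:
servo_tool(
  series=[
    {"dx": 0, "dy": 0, "dz": 0.002, "wx": 0, "wy": 0, "wz": 0, "claw": 0.3},
    {"dx": 0, "dy": 0, "dz": 0.004, "wx": 0, "wy": 0, "wz": 0, "claw": 0.3},
    {"dx": 0, "dy": 0, "dz": 0.004, "wx": 0, "wy": 0, "wz": 0, "claw": 0.3},
  ],
)

```text
time: 20.47
tcp_pos: [0.5118, 0.0505, 0.1287]
ee_rot: [[0.995, -0.097, 0.0], [-0.097, -0.995, -0.0], [0.0, 0.0, -1.0]]
ft_force: [-0.3, 0.4, -1.2]
gripper_width: 0.57
gripper_force: 24.9
```

Emit:
servo_tool(
  series=[
    {"dx": 0, "dy": 0, "dz": 0.002, "wx": 0, "wy": 0, "wz": 0, "claw": 0.3},
    {"dx": 0, "dy": 0, "dz": 0.003, "wx": 0, "wy": 0, "wz": 0, "claw": 0.3},
    {"dx": 0, "dy": 0, "dz": 0.003, "wx": 0, "wy": 0, "wz": 0, "claw": 0.3},
  ],
)

```text
time: 20.72
tcp_pos: [0.512, 0.0505, 0.1277]
ee_rot: [[0.995, -0.097, 0.001], [-0.097, -0.995, -0.0], [0.001, 0.0, -1.0]]
ft_force: [-0.5, -0.2, 3.6]
gripper_width: 0.567
gripper_force: 24.9
```

Emit:
servo_tool(
  series=[
    {"dx": 0, "dy": 0, "dz": 0.001, "wx": 0, "wy": 0, "wz": 0, "claw": 0.3},
    {"dx": 0, "dy": 0, "dz": 0.001, "wx": 0, "wy": 0, "wz": 0, "claw": 0.3},
  ],
)

```text
time: 20.88
tcp_pos: [0.512, 0.0505, 0.1276]
ee_rot: [[0.995, -0.097, 0.001], [-0.097, -0.995, -0.0], [0.001, 0.0, -1.0]]
ft_force: [-1.9, -0.4, 7.4]
gripper_width: 0.567
gripper_force: 24.9
```

Seated on hook_b. Easing off, opening, then lifting straight up.

Emit:
servo_tool(
  series=[
    {"dx": 0, "dy": 0, "dz": -0.0015, "wx": 0, "wy": 0, "wz": 0, "claw": 0.3},
    {"dx": 0, "dy": 0, "dz": -0.0015, "wx": 0, "wy": 0, "wz": 0, "claw": 0.62},
    {"dx": 0, "dy": 0, "dz": -0.0015, "wx": 0, "wy": 0, "wz": 0, "claw": 0.7},
    {"dx": 0, "dy": 0, "dz": -0.0015, "wx": 0, "wy": 0, "wz": 0, "claw": 0.8},
    {"dx": 0, "dy": 0, "dz": -0.0015, "wx": 0, "wy": 0, "wz": 0, "claw": 0.8},
    {"dx": 0, "dy": 0, "dz": -0.0015, "wx": 0, "wy": 0, "wz": 0, "claw": 0.8},
    {"dx": 0, "dy": 0, "dz": -0.0015, "wx": 0, "wy": 0, "wz": 0, "claw": 0.8},
    {"dx": 0, "dy": 0, "dz": -0.0015, "wx": 0, "wy": 0, "wz": 0, "claw": 0.8},
  ],
)

```text
time: 21.55
tcp_pos: [0.5118, 0.0505, 0.1274]
ee_rot: [[0.995, -0.097, -0.0], [-0.097, -0.995, -0.0], [-0.0, 0.0, -1.0]]
ft_force: [0.1, 0.5, 0.6]
gripper_width: 0.798
gripper_force: 0.0
```

Emit:
servo_tool(
  series=[
    {"dx": 0, "dy": 0, "dz": -0.04, "wx": 0, "wy": 0, "wz": 0, "claw": 0.8},
    {"dx": 0, "dy": 0, "dz": -0.09, "wx": 0, "wy": 0, "wz": 0, "claw": 0.8},
    {"dx": 0, "dy": 0, "dz": -0.15, "wx": 0, "wy": 0, "wz": 0, "claw": 0.8},
    {"dx": 0, "dy": 0, "dz": -0.21, "wx": 0, "wy": 0, "wz": 0, "claw": 0.8},
    {"dx": 0, "dy": 0, "dz": -0.25, "wx": 0, "wy": 0, "wz": 0, "claw": 0.8},
    {"dx": -0.06, "dy": 0, "dz": -0.25, "wx": 0, "wy": 0, "wz": 0, "claw": 0.8},
    {"dx": -0.12, "dy": 0, "dz": -0.25, "wx": 0, "wy": 0, "wz": 0, "claw": 0.8},
    {"dx": -0.18, "dy": 0, "dz": -0.25, "wx": 0, "wy": 0, "wz": 0, "claw": 0.8},
  ],
)

```text
time: 22.22
tcp_pos: [0.4212, 0.0593, 0.2525]
ee_rot: [[0.995, -0.097, 0.0], [-0.097, -0.995, -0.0], [0.0, 0.0, -1.0]]
ft_force: [-0.7, 0.2, 0.1]
gripper_width: 0.799
gripper_force: 0.0
```

Emit:
servo_tool(
  series=[
    {"dx": 0, "dy": -0.07, "dz": 0, "wx": 0, "wy": 0, "wz": 0, "claw": 0.8},
    {"dx": 0, "dy": -0.14, "dz": 0, "wx": 0, "wy": 0, "wz": 0, "claw": 0.8},
    {"dx": 0, "dy": -0.21, "dz": 0, "wx": 0, "wy": 0, "wz": 0, "claw": 0.8},
    {"dx": 0, "dy": -0.28, "dz": 0, "wx": 0, "wy": 0, "wz": 0, "claw": 0.8},
    {"dx": 0, "dy": -0.35, "dz": 0, "wx": 0, "wy": 0, "wz": 0, "claw": 0.8},
    {"dx": 0, "dy": -0.4, "dz": 0, "wx": 0, "wy": 0, "wz": 0, "claw": 0.8},
    {"dx": 0, "dy": -0.4, "dz": 0, "wx": 0, "wy": 0, "wz": 0, "claw": 0.8},
    {"dx": 0, "dy": -0.4, "dz": 0, "wx": 0, "wy": 0, "wz": 0, "claw": 0.8},
  ],
)

```text
time: 22.88
tcp_pos: [0.4413, 0.2592, 0.252]
ee_rot: [[0.996, -0.095, -0.001], [-0.095, -0.996, -0.001], [-0.001, 0.001, -1.0]]
ft_force: [-0.2, -1.1, 0.1]
gripper_width: 0.8
gripper_force: 0.0
```

```bash
python3 - <<'E'
from h import *
st()
s,t=eyes.read_camera("scene"),eyes.read_camera("top"); save(s,"s3"); save(t,"t3")
d=lambda a:np.array([.605+a[0]*np.cos(np.radians(a[1])),.0415+a[0]*np.sin(np.radians(a[1])),a[2]])
X=[d((.095,174.4,.16)),d((.095,249.4,.16)),d((.095,174.4,.07)),d((.095,249.4,.04))]
for n,i in (("shallow_pail_bar",0),("deep_pail_bar",1),("shallow_pail",2),("deep_pail",3)):
  print(n,[([(np.round(r["at"],1).tolist(),round(r["conf"],2)) for r in spotter.pinpoint(p,n)][:4],"exp",proj(p,[X[i]]).round(1).tolist()) for p in (s,t)])
im=t["image"]; 
def T(im):
    mx=im.max(2); mk=np.zeros(mx.shape,np.uint8); mk[175:220,268:308]=mx[175:220,268:308]<100
    n,l,sta,c=cv2.connectedComponentsWithStats(mk); i=1+np.argmax(sta[1:,4]); pt=np.argwhere(l==i)[:,::-1].astype(float)
    W=np.array([onz(t,q,.226)[:2] for q in pt]); v=np.linalg.svd(W-W.mean(0),full_matrices=False)[2]; return np.degrees(np.arctan2(v[0,1],v[0,0])),sta[i]
print(T(im),T(cv2.imread("pics/t2.png")[:,:,::-1]))
a=cv2.imread("pics/t2.png").astype(int); b=cv2.imread("pics/t3.png").astype(int); df=np.abs(a-b).max(2)>50
n,l,sta,c=cv2.connectedComponentsWithStats(df.astype(np.uint8)); print([x.tolist() for x in sta[1:] if x[4]>25])
E
```

```text
t 22.8833 tcp [0.4413 0.2592 0.252 ] ty -95.43 zz [-7.e-04 -6.e-04 -1.e+00] F [-0.2 -1.1  0.1] M [-0.01  0.07  0.02] w 73.6 g 0.0 j [ 21.9  17.1  86.8  -0.   76.1 117.3]
shallow_pail_bar [([([297.6, 197.3], 0.78)], 'exp', [[295.9, 196.0]]), ([([279.8, 237.0], 0.74), ([323.5, 212.9], 0.6)], 'exp', [[281.6, 236.2]])]
deep_pail_bar [([([257.7, 198.0], 0.82), ([189.8, 196.3], 0.6)], 'exp', [[257.3, 199.2]]), ([([318.0, 210.5], 0.96), ([413.1, 212.0], 0.92)], 'exp', [[323.2, 211.1]])]
shallow_pail [([([295.6, 221.1], 0.77)], 'exp', [[295.1, 221.3]]), ([([278.4, 236.4], 0.66)], 'exp', [[281.0, 236.3]])]
deep_pail [([([257.8, 229.0], 0.77)], 'exp', [[258.1, 233.0]]), ([([316.8, 214.1], 0.82), ([400.3, 213.4], 0.82)], 'exp', [[318.3, 213.8]])]
(np.float64(-150.131969094604), array([278, 183,  17,  24, 161], dtype=int32)) (np.float64(-151.29435241296284), array([278, 183,  17,  24, 149], dtype=int32))
[[37, 218, 190, 202, 17991], [261, 223, 33, 34, 656], [69, 316, 20, 22, 280], [134, 331, 8, 16, 59], [75, 339, 30, 72, 581], [124, 399, 47, 21, 174]]
```

```bash
python3 -c "
from workcell import env; print(env.job_done())"
```

```text
the job is handed in; nothing more can be done
None
```

The job is handed in at about 23 s: the deep pail hangs on hook_a, the rack is turned anticlockwise to its stop, and the shallow pail hangs on hook_b; that the rack is at its stop rests on the torque rise (0.33 to 1.2 N·m) and a base yaw of about -5.6° read from the foot's tick.

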